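# Set out the heels for pressing on a sandal maker's bench

## Task

Put the large heel block on the heel end of the large sole and the small heel block on the heel end of the small sole, each with its round back over the sole's rounded heel edge and its straight front towards the toe, and stand the iron weight upright in the middle of the large heel block. Stand the glue bottle midway between the tin of tools and the white wax block, in line with them. Leave the green foot form and the hammer where they are.

Things in the scene. Friction and masses are not known exactly. Their poses are not given: they have to be found in the camera images.
- heel_large_c (a point): All lengths in mm. the large wooden heel block, D-shaped from above: 60 long (x) by 56 wide (y) by 30 high, pale layered wood, loose. Its point is its centre, 15 above its underside; z up. Its x axis points from the round back end (a half circle as wide as the block) to the straight front face; its two long sides are parallel to x, so it is gripped across y. 70 g.
- heel_small_c (a point): the small wooden heel block, D-shaped from above: 46 long (x) by 42 wide (y) by 24 high, pale layered wood, loose. Its point is its centre, 12 above its underside; z up. Its x axis points from the round back end (a half circle as wide as the block) to the straight front face; its two long sides are parallel to x, so it is gripped across y. 30 g.
- weight_c (a point): the iron weight, a dark round base 52 in diameter and about 24 high, a thin neck, and on top a round grip knob 28 in diameter (from 37 to 60 above the underside); 60 high in all, about 450 g, loose. Its point is on its axis, 30 above its underside; z up. Best gripped by the knob, about 20 above the point.
- bottle_c (a point): the glue bottle, closed, amber with a paper band and a black cap: round body 52 in diameter up to 62 above its underside, cap 40 in diameter, 90 high in all, about 150 g, loose. Its point is on its axis, 45 above its underside; z up.
- sole_large: the large sole, a flat dark brown board fixed on the bench: 230 long, 60 wide at the heel end, 84 at the ball, 8 thick. Origin on its underside at mid-length, z up, x along its middle line to the broader toe end; rounded heel end at x = -115. Its heel block in place (2 of sole showing round the back) has its centre at x = -83, y = 0, z = 23, x axes parallel.
- sole_small: the small sole, a flat dark brown board fixed on the bench: 165 long, 46 wide at the heel end, 64 at the ball, 8 thick. Origin on its underside at mid-length, z up, x along its middle line to the broader toe end; rounded heel end at x = -82.5. Its heel block in place (2 of sole showing round the back) has its centre at x = -57.5, y = 0, z = 20, x axes parallel.
- tin: the brass tin of punches and awls, fixed: 68 in diameter, 75 high, its tools reaching 105 high. Origin at the centre of its underside, z up. Its x axis points directly away from the wax block, whose centre is 210 away at x = -210, y = 0.
- wax: the white wax block, fixed: 45 by 70 and 40 high. Origin at the centre of its underside, z up; the 45 side lies along the line to the tin.
- last: the green shoemaker's foot form, a bystander: about 230 long, 78 wide and 75 high. Origin on its underside near its middle; x towards its toe. To be left alone.
- hammer: the hammer lying on the bench, a bystander, 260 long, origin under its middle, handle towards its -x. To be left alone.
Things that resemble listed ones, but are neither listed nor needed, are in the scene too. Leave any red look-alike of the part that bears bottle_c alone.

How it is judged:
By the outcome, as a careful person would: the job done as asked, in the order asked, and still so for the second after the job is handed in, with the robot touching nothing.
It also fails if it takes over 104 s, if anything falls off the work surface, if the arm or the gripper's body presses on something with over 40 N, if the wrist force passes 120 N, or if a joint passes its speed limit or range.

## Robot

A 6-joint arm with a two-finger parallel gripper is mounted at the origin on the work surface. World frame = base frame: x ahead of the robot, y to its left, z up, the work surface at z = 0. Lengths are in m, angles in rad, forces in N, time in s.
With the tool pointing down it reaches from about 0.225 to 0.875 m from the base axis. Payload 3.4 kg.
Tool frame: the origin (TCP) lies midway between the tips of the shut fingers; the grasp point (between the pads) lies behind it (manip.grip_point_offset is the z of the grasp point in the tool frame, in m); z points along the fingers, x is the direction in which the jaws open and shut, and the axes are right-handed (so a half turn about z gives the same grasp; the last joint's range is limited). The gripper opens to 85 mm and grips with 20 to 120 N. Pads are 22 mm wide; open, the fingers measure 114 mm over their backs; the gripper's body (76 mm by 85 mm) begins 54 mm behind the grasp point. The pads swing forward as they close: fully open they stand 13 mm farther back than shut.
Start: joints at [-1.234, 0.276, 1.505, -0, 1.361, -0.121], TCP at [0.254, -0.516, 0.231] pointing down, gripper open.
Joint ranges: [-2.89, 2.89], [-0.75, 2.08], [0.22, 2.7], [-1.18, 4.32], [0.11, 2.71], [-2.7, 2.7]. Speed limits (rad/s): [2.57, 2.57, 3.14, 3.14, 3.14, 3.14].

## Interface

Orientations are given as a unit quaternion [w, x, y, z].
In Python, from rig import manip, eyes, recognise, regions_of, mark_of gives the robot as it stands.
- The arm moves only by the shell command python3 -m inch 'ROWS' [FORCE]. ROWS is JSON, a list of rows, each a list of 5 numbers: the gripper command: -1 is shut, 1 is fully open, values between are in proportion, then the shift along the tool's x, y, z in mm, then the turn about the tool's z in degrees. A call has 1 to 20 rows; each row shifts and turns the pose as measured when the row begins, along the tool's axes as they then stand; what a row does not reach is not made up. A row lasts 1/12 s, in which the tool goes at most 41.7 mm and 7.16 degrees, less where a joint would pass 70% of its speed; a pose out of reach is approached as far as the arm can. A call with a gripper value outside its range is refused whole. The fingers move at their own pace and stop on an object; FORCE is the grip in N (left out, the last holds). Time passes only in rows, so rows that do not move let the fingers close. It gives the time, the measured TCP pose, the force and the opening at its end, in the units of the state.
- manip.get_state(): the state, without advancing time (a new reading comes with each control period).
- eyes.get_image(name): name is "side" or "top" or "wrist"; returns a dict with "frame" (480x640x3 uint8, red, green, blue), "K" (3x3 intrinsics, pixels), "rvec" (rotation vector, rad) and "tvec" (3), from world to camera coordinates, as OpenCV has them; the wrist camera has in their place "mount" (4x4, takes a point from camera to tool coordinates, whose origin is the TCP and whose axes are the tool frame's). Camera axes: x right, y down, z forward; pixel columns grow to the right and rows downward; lengths in m; the calibration is good to about 2 mm. A picture is of the moment at which its call begins: read the wrist's pose just before it. There is no depth.
- manip.sign_off(): hands the job in, once; it reports no verdict.
Trained networks look in a picture, given as the dict that the camera call returned (one of the last four; its "shot" number tells which), for a name from the list of things; names that differ only in an ending like _2 or _b are one class to them, and where a whole thing is asked for, a point or a joint stands for the part that bears it (a point fixed in the world has none). Each returns a list of dicts, best first, with "confidence" (0 to 1); they miss things now and then, are a little off and sometimes report something else, mostly with a low value. They report only what shows in the picture. A call takes as long as a camera call. They do not tell look-alikes from the thing itself.
- recognise(picture, target): "bbox" ([left, top, width, height] in pixels, round what is visible of it).
- regions_of(picture, target): "mask" (480x640 bool, what is visible of it) and "bbox" ([left, top, width, height] in pixels, round what is visible of it).
- mark_of(picture, target): "point" ([row, column] in pixels: a listed point, or the origin of a listed thing).
The state is a dict: "clock": time; "qpos": joint angles; "qd": joint speeds; "effort": joint torques, N m; "position": TCP position; "ee_rot": TCP orientation; "contact_force": force on the tool from outside, world axes, zero at the start; "moment": the same for the moment, N m; "width": finger opening in m.
Only numpy, scipy, OpenCV 4.12 (cv2) and the standard library are available. Lean on these libraries where they do the work, as an engineer would, in place of code of your own. Each camera call takes 0.05 s, during which the arm holds its last target.

## Working session

There is one attempt and no reset: what is moved stays moved. The work goes in short steps, Python scripts to look and compute and a shell command to move; the robot and the scene stay as the last step left them, time stands still between calls to the robot, and variables do not carry over. Pictures are saved under pics/ and viewed, and the job is handed in when it is done.

```bash
ls; mkdir -p pics
python3 - <<'E'
from rig import manip, eyes
import cv2
print(manip.get_state(), manip.grip_point_offset)
for n in ["side","top","wrist"]:
    p=eyes.get_image(n); cv2.imwrite(f"pics/{n}0.png",p["frame"][:,:,::-1]); print(n,{k:v for k,v in p.items() if k!="frame"})
E
```

```text
pics
{'clock': 0.0, 'qpos': array([-1.23399009e+00,  2.76590236e-01,  1.50612198e+00, -1.56187493e-05,
        1.36070543e+00, -1.20994780e-01]), 'qd': array([ 0.00033891,  0.00049627,  0.00081328, -0.00036308, -0.0011476 ,
        0.00111945]), 'effort': array([ 2.77485087e-03, -4.16772366e+01, -2.45805627e+01,  2.99887279e-04,
        1.11603033e-02, -9.33645310e-06]), 'position': array([ 0.25395424, -0.51529359,  0.23044687]), 'ee_rot': array([-5.66043062e-04,  8.49110818e-01, -5.28213959e-01, -7.15758483e-04]), 'contact_force': array([ 0.1431399 , -0.72303597, -0.32791032]), 'moment': array([-0.01521883, -0.03495828,  0.02630476]), 'width': 0.08585361152062096} -0.0187
side {'K': array([[467.04015737,   0.        , 318.68494307],
       [  0.        , 467.04015737, 235.27867327],
       [  0.        ,   0.        ,   1.        ]]), 'rvec': array([ 0.69878949, -2.65953092,  1.09643638]), 'tvec': array([0.4283487 , 0.2559132 , 0.81268607]), 'shot': 1}
top {'K': array([[510.55520543,   0.        , 320.04829402],
       [  0.        , 510.55520543, 235.31731206],
       [  0.        ,   0.        ,   1.        ]]), 'rvec': array([ 2.13601876, -2.17821536,  0.11635671]), 'tvec': array([-0.03976421,  0.53915617,  1.05407572]), 'shot': 2}
wrist {'K': array([[423.47041879,   0.        , 323.47543644],
       [  0.        , 423.47041879, 240.60557159],
       [  0.        ,   0.        ,   1.        ]]), 'mount': array([[ 9.99999139e-01, -1.17587982e-03, -5.82925575e-04,
        -2.31135847e-05],
       [ 1.28946725e-03,  9.63003950e-01,  2.69484191e-01,
        -6.76942795e-02],
       [ 2.44478610e-04, -2.69484711e-01,  9.63004637e-01,
        -1.42676127e-01],
       [ 0.00000000e+00,  0.00000000e+00,  0.00000000e+00,
         1.00000000e+00]]), 'shot': 3}
```

View pics/top0.png

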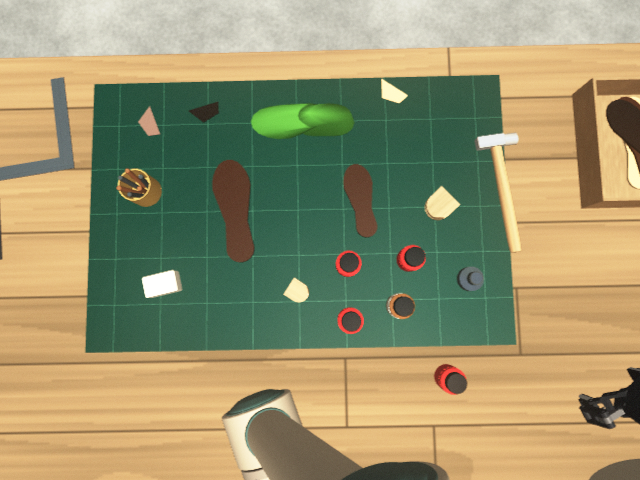

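View pics/side0.png

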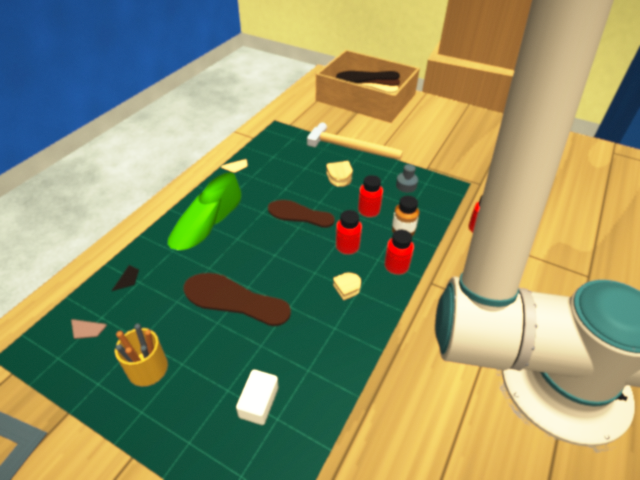

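View pics/wrist0.png

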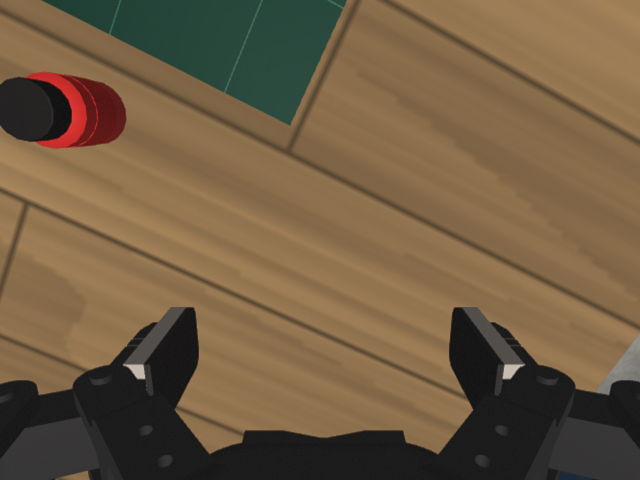

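Top view: large heel block about (442,204), small one (297,290), amber bottle (402,306), weight (471,279), tin (140,187), wax (162,284). The sole heels are at (240,250) and (367,230). There are four red bottles, and they must stay put.

```bash
cat > h.py <<'E'
import numpy as np, cv2
from scipy.spatial.transform import Rotation as R
from scipy.optimize import minimize, least_squares
from rig import manip, eyes, recognise, regions_of, mark_of
def tool():
    s=manip.get_state(); q=s["ee_rot"]; T=np.eye(4); T[:3,:3]=R.from_quat([q[1],q[2],q[3],q[0]]).as_matrix(); T[:3,3]=s["position"]; return T
def shot(n):
    T=tool() if n=="wrist" else None
    p=eyes.get_image(n)
    if n=="wrist": E=np.linalg.inv(T@p["mount"])
    else:
        E=np.eye(4); E[:3,:3]=cv2.Rodrigues(p["rvec"])[0]; E[:3,3]=p["tvec"]
    p["E"]=E; return p
def proj(p,X):
    X=np.atleast_2d(X); return cv2.projectPoints(X.astype(float),cv2.Rodrigues(p["E"][:3,:3])[0],p["E"][:3,3],p["K"],None)[0].reshape(-1,2)
def ray(p,uv):
    d=np.linalg.inv(p["K"])@np.array([uv[0],uv[1],1.]); Rm=p["E"][:3,:3]; return -Rm.T@p["E"][:3,3], Rm.T@d
def onz(p,uv,z):
    c,d=ray(p,uv); return c+d*(z-c[2])/d[2]
def tri(ps,uvs):
    A=np.zeros((3,3));b=np.zeros(3)
    for p,uv in zip(ps,uvs):
        c,d=ray(p,uv); d=d/np.linalg.norm(d); M=np.eye(3)-np.outer(d,d); A+=M;b+=M@c
    return np.linalg.solve(A,b)
def Dpts(L,W,n=24):
    r=W/2; a=np.linspace(np.pi/2,3*np.pi/2,n)
    return np.array([[L/2,-r],[L/2,r]]+[[-L/2+r+r*np.cos(t),r*np.sin(t)] for t in a])
def prism(P,z0,z1): return np.vstack([np.c_[P,np.full(len(P),z)] for z in(z0,z1)])
def place(X,x,y,yaw,z=0):
    c,s=np.cos(yaw),np.sin(yaw); return np.c_[c*X[:,0]-s*X[:,1]+x, s*X[:,0]+c*X[:,1]+y, X[:,2]+z]
S=4
def hullmask(p,X,roi,S=S):
    u=proj(p,X); h=cv2.convexHull(u.astype(np.float32)).reshape(-1,2)
    m=np.zeros((roi[3]*S,roi[2]*S),np.uint8)
    cv2.fillPoly(m,[np.round(((h-[roi[0],roi[1]]+0.5)*S-0.5)*16).astype(np.int32)],1,shift=4); return m>0
def fit(views,X,x0,free_z=False):
    """views: [(p,mask)], X local pts; x0=(x,y,yaw[,z])"""
    dat=[]
    for p,m in views:
        x,y,w,h=cv2.boundingRect(m.astype(np.uint8)); r=(max(x-15,0),max(y-15,0),w+30,h+30)
        mm=m[r[1]:r[1]+r[3],r[0]:r[0]+r[2]]; r=(r[0],r[1],mm.shape[1],mm.shape[0])
        dat.append((p,r,np.kron(mm,np.ones((S,S)))>0))
    def cost(v):
        c=0
        for p,r,m in dat:
            k=hullmask(p,place(X,v[0]/100,v[1]/100,v[2],(v[3]/100 if free_z else 0)),r); c+=1-(k&m).sum()/(k|m).sum()
        return c/len(dat)
    v=np.array([x0[0]*100,x0[1]*100,x0[2]]+([0.] if free_z else []))
    sim=np.vstack([v]+[v+d for d in np.diag([.8,.8,.3]+([.4] if free_z else []))])
    o=minimize(cost,v,method="Nelder-Mead",options=dict(initial_simplex=sim,xatol=1e-3,fatol=1e-5,maxiter=400))
    return o.x*np.array([.01,.01,1]+([.01] if free_z else [])), o.fun
E
cat > m1.py <<'E'
from h import *
import pickle
out={}
for n in["top","side"]:
    for grp in [["heel_large_c","heel_small_c"],["weight_c","bottle_c"],["sole_large","sole_small"],["tin","wax"]]:
        p=shot(n)
        for g in grp:
            r=regions_of(p,g); m=mark_of(p,g)
            out[n,g]=(p,r,m)
            print(n,g,[(np.array(a["bbox"]).round().tolist(),round(a["confidence"],2)) for a in r][:6],[(np.round(a["point"]).tolist(),round(a["confidence"],2)) for a in m][:6])
pickle.dump(out,open("m1.pkl","wb")); print(manip.get_state()["clock"])
E
python3 m1.py
```

```text
top heel_large_c [([426.0, 187.0, 34.0, 31.0], 0.66)] [([202.0, 440.0], 0.9)]
top heel_small_c [([282.0, 278.0, 25.0, 24.0], 0.87)] [([290.0, 299.0], 0.58), ([195.0, 503.0], 0.53)]
top weight_c [([460.0, 268.0, 26.0, 22.0], 0.88), ([345.0, 162.0, 32.0, 76.0], 0.53)] [([281.0, 476.0], 0.72)]
top bottle_c [([387.0, 294.0, 31.0, 24.0], 0.94), ([339.0, 307.0, 27.0, 24.0], 0.79), ([338.0, 250.0, 29.0, 27.0], 0.74), ([392.0, 246.0, 34.0, 28.0], 0.67)] [([382.0, 451.0], 0.78), ([264.0, 348.0], 0.73), ([318.0, 351.0], 0.67), ([256.0, 411.0], 0.6), ([306.0, 402.0], 0.55)]
top sole_large [([213.0, 164.0, 41.0, 100.0], 0.74)] [([210.0, 233.0], 0.84), ([284.0, 162.0], 0.32), ([192.0, 504.0], 0.19)]
top sole_small [([346.0, 164.0, 30.0, 72.0], 0.9)] [([200.0, 360.0], 0.89), ([202.0, 441.0], 0.35)]
top tin [([120.0, 170.0, 45.0, 36.0], 0.72)] [([191.0, 148.0], 0.64)]
top wax [([142.0, 270.0, 41.0, 27.0], 0.78)] [([282.0, 162.0], 0.9)]
side heel_large_c [([328.0, 164.0, 26.0, 23.0], 0.95), ([307.0, 122.0, 94.0, 39.0], 0.54)] [([175.0, 339.0], 0.9)]
side heel_small_c [([334.0, 274.0, 25.0, 30.0], 0.
[... 191 characters left out ...]
148.0, 356.0], 0.43)]
side bottle_c [([390.0, 196.0, 28.0, 43.0], 0.88), ([334.0, 208.0, 27.0, 44.0], 0.69), ([472.0, 196.0, 8.0, 36.0], 0.69), ([115.0, 327.0, 51.0, 62.0], 0.58), ([359.0, 173.0, 20.0, 46.0], 0.56)] [([250.0, 402.0], 0.95), ([194.0, 370.0], 0.94), ([227.0, 347.0], 0.86), ([218.0, 403.0], 0.66), ([213.0, 488.0], 0.61)]
side sole_large [([184.0, 271.0, 106.0, 56.0], 0.64)] [([298.0, 235.0], 0.55)]
side sole_small [([267.0, 199.0, 68.0, 30.0], 0.73), ([307.0, 122.0, 94.0, 41.0], 0.62)] [([216.0, 297.0], 0.62)]
side tin [([114.0, 325.0, 51.0, 62.0], 0.93)] [([368.0, 147.0], 0.73)]
side wax [([236.0, 370.0, 42.0, 61.0], 0.71)] [([402.0, 259.0], 0.92), ([299.0, 235.0], 0.28)]
2.15
```

```bash
cat > m2.py <<'E'
from h import *
import pickle
o=pickle.load(open("m1.pkl","rb"))
pt=o["top","tin"][0]; ps=o["side","tin"][0]
cx=onz(pt,(320,235),0); print("centre",cx.round(3))
print("cam",ray(pt,(0,0))[0].round(3),ray(ps,(0,0))[0].round(3))
def seg(p,c,rad=60):
    f=p["frame"].astype(int); m=((f[:,:,0]-f[:,:,1])>-5).astype(np.uint8)
    n,l,st,ce=cv2.connectedComponentsWithStats(m); 
    k=l[int(c[1]),int(c[0])]; return l==k
def show(nm,m): print(nm,cv2.boundingRect(m.astype(np.uint8)),m.sum())
res={}
for g,L,W,H,ct,cs in [("heel_large",.06,.056,.03,(442,204),(340,175)),("heel_small",.046,.042,.024,(297,290),(347,287))]:
    mt=seg(pt,ct);ms=seg(ps,cs);show(g,mt);show(g,ms)
    c=onz(pt,ct,H/2); best=None
    for fz in (False,True):
      best=None
      for yaw in np.arange(0,6.28,.785):
        r=fit([(pt,mt),(ps,ms)],prism(Dpts(L,W),0,H),(c[0],c[1],yaw),fz)
        if best is None or r[1]<best[1]: best=r
      print(g,fz,best[0].round(4),"yawdeg",np.degrees(best[0][2]).round(1)%360,"cost",round(best[1],3))
    for v,m in((pt,mt),(ps,ms)):
        r=fit([(v,m)],prism(Dpts(L,W),0,H),best[0][:3]); print("  single",r[0].round(4),round(r[1],3))
g="wax";mt=seg(pt,(162,284));ms=seg(ps,(258,398));show(g,mt);show(g,ms)
B=np.array([[-.0225,-.035],[.0225,-.035],[.0225,.035],[-.0225,.035]])
c=onz(pt,(162,284),.02)
b=min([fit([(pt,mt),(ps,ms)],prism(B,0,.04),(c[0],c[1],y)) for y in(0,.5,1,1.5,2,2.5)],key=lambda r:r[1]); print("wax",b[0].round(4),b[1],np.degrees(b[0][2]))
g="tin";mt=seg(pt,(150,190));ms=seg(ps,(142,365));show(g,mt);show(g,ms)
# sole masks rectified
for g,ct,cs,Ln in[("sole_large",(240,245),(265,305),.23),("sole_small",(360,200),(300,215),.165)]:
    for nm,p,c in(("top",pt,ct),("side",ps,cs)):
        m=seg(p,c); show(g+nm,m)
        cn=max(cv2.findContours(m.astype(np.uint8),cv2.RETR_EXTERNAL,cv2.CHAIN_APPROX_NONE)[0],key=len).reshape(-1,2)
        P=np.array([onz(p,u,.008)[:2] for u in cn])
        rc=cv2.minAreaRect((P*1000).astype(np.float32)); print("  rect",np.round(rc[0],1),np.round(rc[1],1),round(rc[2],1))
E
python3 m2.py
```

```text
centre [ 0.543 -0.05   0.   ]
cam [ 0.412 -0.059  1.109] [0.192 0.553 0.753]
heel_large (425, 186, 35, 34) 759
heel_large (326, 161, 27, 26) 565
heel_large False [ 0.6006 -0.3097  5.461 ] yawdeg 312.9 cost 0.053
heel_large True [ 6.0080e-01 -3.1000e-01  5.4735e+00 -9.0000e-04] yawdeg 313.6 cost 0.051
  single [ 0.6005 -0.3098  5.452 ] 0.033
  single [ 0.5995 -0.3075  5.4841] 0.063
heel_small (283, 278, 26, 24) 413
heel_small (333, 272, 28, 28) 577
heel_small False [4.2120e-01 2.0000e-04 1.0075e+00] yawdeg 57.7 cost 0.059
heel_small True [4.2110e-01 3.0000e-04 1.0058e+00 2.0000e-04] yawdeg 57.6 cost 0.059
  single [ 4.2110e-01 -1.0000e-04  1.0025e+00] 0.044
  single [4.2140e-01 1.0000e-03 1.0108e+00] 0.063
wax (142, 270, 40, 28) 830
wax (236, 370, 42, 54) 1527
wax [0.4432 0.2895 0.2221] 0.07513753814569518 12.725166368602636
tin (116, 168, 46, 39) 1236
tin (114, 328, 54, 59) 2312
sole_largetop (212, 160, 42, 102) 2855
  rect [601.2 133. ] [228.   82.7] 11.4
sole_largeside (184, 273, 107, 53) 2985
  rect [599.8 145. ] [229.2  85.1] 3.1
sole_smalltop (344, 164, 33, 73) 1575
  rect [ 617.3 -137.7] [162.4  62.7] 3.8
sole_smallside (268, 200, 66, 27) 1020
  rect [ 616.3 -133.4] [164.5  66.3] 4.4
```

Run:
```python
from h import *
import pickle
o=pickle.load(open("m1.pkl","rb"))
pt=o["top","tin"][0]
f=pt["frame"][:,:,::-1]
a=cv2.resize(f[155:340,200:500],None,fx=2.66,fy=2.66,interpolation=cv2.INTER_CUBIC)
cv2.imwrite("pics/c1.png",a)
```

```text
(no output)
```

View pics/c1.png

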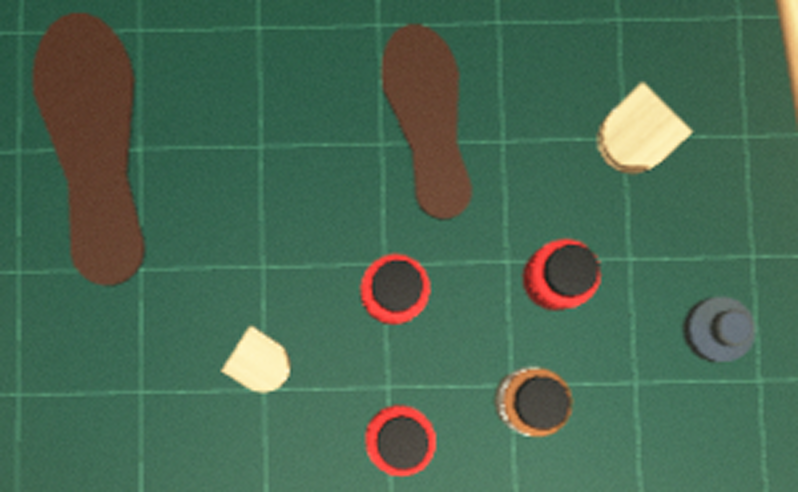

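```bash
cat > sole.py <<'E'
from h import *
def seg(p,c,th=-5):
    f=p["frame"].astype(int); m=((f[:,:,0]-f[:,:,1])>th).astype(np.uint8)
    n,l,st,ce=cv2.connectedComponentsWithStats(m); return l==l[int(c[1]),int(c[0])]
def rect(p,m,ctr,half=.16,z=.008,px=.0005):
    n=int(2*half/px); a=(np.arange(n)-n/2+.5)*px
    X,Y=np.meshgrid(a+ctr[0],a+ctr[1],indexing="ij")  # rows x, cols y
    uv=proj(p,np.c_[X.ravel(),Y.ravel(),np.full(X.size,z)]).astype(np.float32)
    return cv2.remap(m.astype(np.float32),uv[:,0].reshape(n,n),uv[:,1].reshape(n,n),cv2.INTER_LINEAR)>.5, X, Y
def sym(p,c,ctr,L,Wh):
    m=seg(p,c); M,X,Y=rect(p,m,ctr); P=np.c_[X[M],Y[M]]; n=M.shape[0]; px=.0005; o=np.array([X[0,0],Y[0,0]])
    def cost(v):
        t=np.array([np.cos(v[0]),np.sin(v[0])]); nn=np.array([-t[1],t[0]]); d=(P-ctr[:2])@nn-v[1]/100
        Q=P-2*d[:,None]*nn; i=np.round((Q-o)/px).astype(int); ok=((i>=0)&(i<n)).all(1)
        return 1-M[i[ok,0],i[ok,1]].sum()/len(P)
    best=None
    for th in np.radians(np.arange(-40,41,5)):
        q=minimize(cost,[th,((P.mean(0)-ctr[:2])@[-np.sin(th),np.cos(th)])*100],method="Nelder-Mead",options=dict(initial_simplex=[[th,0],[th+.1,0],[th,.5]],xatol=1e-4))
        if best is None or q.fun<best.fun: best=q
    th=best.x[0]; t=np.array([np.cos(th),np.sin(th)]); nn=np.array([-t[1],t[0]])
    s=(P-ctr[:2])@t; d=(P-ctr[:2])@nn-best.x[1]/100
    s0,s1=s.min(),s.max()
    org=ctr[:2]+nn*best.x[1]/100+t*(s0+s1)/2
    prof=[]
    for u in np.arange(.0,1.01,.1):
        k=abs(s-(s0+u*(s1-s0)))<.0015; prof.append((round(d[k].min()*1000,1),round(d[k].max()*1000,1)))
    # heel circle fit
    cn=max(cv2.findContours(M.astype(np.uint8),cv2.RETR_EXTERNAL,cv2.CHAIN_APPROX_NONE)[0],key=len).reshape(-1,2)
    C=o+cn[:,::-1]*px; sc=(C-ctr[:2])@t; H=C[sc<s0+Wh/2*.9]
    r=least_squares(lambda v:np.hypot(*(H-v[:2]).T)-v[2],[*H.mean(0),Wh/2]).x
    print("yaw",np.degrees(th).round(2),"asym",round(best.fun,4),"len",round((s1-s0)*1000,1),"org",org.round(4),"heelcircle",r.round(4),"exp c",(org-t*(L/2-Wh/2)).round(4))
    print(prof)
if __name__=="__main__":
    import pickle
    o=pickle.load(open("m1.pkl","rb")); pt=o["top","tin"][0]; ps=o["side","tin"][0]
    for g,ct,cs,c,L,W in[("L",(240,245),(265,305),(.6,.137),.23,.06),("S",(360,200),(300,215),(.617,-.137),.165,.046)]:
        print(g);sym(pt,ct,np.array(c),L,W); sym(ps,cs,np.array(c),L,W)
E
python3 sole.py
```

```text
L
yaw 8.2 asym 0.0123 len 229.4 org [0.6006 0.1361] heelcircle [0.5173 0.1239 0.0301] exp c [0.5165 0.124 ]
[(np.float64(-9.3), np.float64(5.8)), (np.float64(-28.8), np.float64(29.9)), (np.float64(-27.7), np.float64(29.4)), (np.float64(-26.3), np.float64(26.1)), (np.float64(-25.5), np.float64(25.1)), (np.float64(-30.9), np.float64(30.4)), (np.float64(-36.7), np.float64(36.1)), (np.float64(-40.0), np.float64(41.4)), (np.float64(-41.0), np.float64(40.9)), (np.float64(-32.6), np.float64(31.5)), (np.float64(-7.6), np.float64(10.1))]
yaw 7.86 asym 0.019 len 231.4 org [0.6004 0.1403] heelcircle [0.5173 0.1292 0.0313] exp c [0.5162 0.1286]
[(np.float64(-3.9), np.float64(7.7)), (np.float64(-30.3), np.float64(30.6)), (np.float64(-30.2), np.float64(29.9)), (np.float64(-27.6), np.float64(27.6)), (np.float64(-25.8), np.float64(27.3)), (np.float64(-31.4), np.float64(31.6)), (np.float64(-36.1), np.float64(38.1)), (np.float64(-41.4), np.float64(42.4)), (np.float64(-40.8), np.float64(41.1)), (np.float64(-34.4), np.float64(32.8)), (np.float64(-7.7), np.float64(7.4))]
S
yaw 9.76 asym 0.0184 len 165.2 
[... 349 characters left out ...]
.3)), (np.float64(-32.7), np.float64(32.1)), (np.float64(-31.1), np.float64(28.7)), (np.float64(-23.8), np.float64(23.9)), (np.float64(-7.3), np.float64(5.8))]
yaw 9.37 asym 0.0264 len 166.2 org [ 0.6169 -0.1364] heelcircle [ 0.5606 -0.1455  0.0257] exp c [ 0.5582 -0.1461]
[(np.float64(-3.1), np.float64(10.2)), (np.float64(-23.6), np.float64(23.7)), (np.float64(-24.5), np.float64(22.9)), (np.float64(-22.1), np.float64(22.2)), (np.float64(-23.0), np.float64(21.0)), (np.float64(-25.4), np.float64(27.3)), (np.float64(-29.9), np.float64(30.1)), (np.float64(-34.4), np.float64(34.4)), (np.float64(-33.3), np.float64(32.2)), (np.float64(-26.9), np.float64(25.9)), (np.float64(-7.7), np.float64(4.4))]
```

```bash
cat > go.py <<'E'
from h import *
import sys
def go(x,y,z,yaw=None):
    """yaw deg = world heading of tool x; prints turn and shift (after turn) in tool mm"""
    T=tool(); s=manip.get_state(); cur=np.degrees(np.arctan2(T[1,0],T[0,0])); q=np.degrees(s["qpos"])
    d=0 if yaw is None else (yaw-cur+180)%360-180
    Rz=R.from_euler("z",d,degrees=True).as_matrix()@T[:3,:3]
    D=np.array([x,y,z])-T[:3,3]; sh=Rz.T@D*1000
    print("clock %.2f pos %s yaw %.1f q6 %.0f tilt %.2f width %.1f F %s"%(s["clock"],T[:3,3].round(4),cur,q[5],np.degrees(np.arccos(-T[2,2])),s["width"]*1000,s["contact_force"].round(1)))
    print("turn(tool) %.1f  (rows %.1f) shift tool mm %s norm %.1f rows %.1f"%(-d,abs(d)/7.16,sh.round(1),np.linalg.norm(sh),np.linalg.norm(sh)/41.7), "shift without turn",(T[:3,:3].T@D*1000).round(1))
if __name__=="__main__": go(*[float(a) for a in sys.argv[1:]])
E
python3 - <<'E'
from h import *
import pickle
o=pickle.load(open("m1.pkl","rb")); pt=o["top","tin"][0]; ps=o["side","tin"][0]
print("weight tri marks",tri([pt,ps],[(476,281),(408,177)]).round(4), "bottle",tri([pt,ps],[(402,306),(403,218)]).round(4))
for nm,ct,z in [("red1",(348,264),.045),("red2",(351,318),.045),("red3",(411,256),.045),("red4",(451,382),.045)]: print(nm,onz(pt,ct,z).round(3))
# tin: body mask overlay via fit of cylinder
from sole import seg
C=np.array([[.034*np.cos(a),.034*np.sin(a)] for a in np.linspace(0,6.28,40)])
b=o["side","tin"][1][0]["mask"]; t=o["top","tin"][1][0]["mask"]
w=np.array([.4432,.2895])+.21*np.array([np.cos(.2221),np.sin(.2221)]);print("tin pred",w)
for nm,p,c in(("top",pt,(148,191)),("side",ps,(147,368))):
    print(nm,"mark tin org",onz(p,c,0).round(4), "pred px",proj(p,[[*w,0],[*w,.075]]).round(1).tolist())
    im=p["frame"][:,:,::-1].copy()
    for z in(0,.075):
        for col,cc in(((255,0,0),w),):
            cv2.polylines(im,[np.round(proj(p,place(prism(C,z,z),*cc,0))).astype(int)],True,col,1)
    W=place(prism(np.array([[-.0225,-.035],[.0225,-.035],[.0225,.035],[-.0225,.035]]),.04,.04),.4432,.2895,.2221)[:4]
    cv2.polylines(im,[np.round(proj(p,W)).astype(int)],True,(0,0,255),1)
    u=proj(p,[[*w,.03]])[0].astype(int); cr=im[max(u[1]-60,0):u[1]+140,max(u[0]-60,0):u[0]+160]
    cv2.imwrite(f"pics/tin_{nm}.png",cv2.resize(cr,None,fx=2.5,fy=2.5,interpolation=cv2.INTER_CUBIC))
E
cd pics; python3 -c "
import cv2,numpy as np
a=cv2.imread('tin_top.png');b=cv2.imread('tin_side.png');h=min(a.shape[0],b.shape[0]);c=np.hstack([a[:h],b[:h]]);c=cv2.resize(c,(800,int(h*800/c.shape[1])));cv2.imwrite('tin2.png',c)"; cd ..; python3 go.py .60 -.31 .2 43
```

```text
weight tri marks [ 0.4391 -0.3774  0.0204] bottle [ 0.3898 -0.2173  0.032 ]
red1 [ 0.475 -0.108  0.045]
red2 [ 0.364 -0.111  0.045]
red3 [ 0.489 -0.239  0.045]
red4 [ 0.232 -0.31   0.045]
tin pred [0.64804177 0.33575849]
top mark tin org [0.6485 0.3295 0.    ] pred px [[145.2, 191.3], [132.5, 184.0]]
side mark tin org [0.6492 0.3363 0.    ] pred px [[147.7, 368.0], [136.4, 345.3]]
clock 2.15 pos [ 0.2541 -0.5158  0.2314] yaw -63.8 q6 -7 tilt 0.01 width 85.3 F [0.5 0.1 0.5]
turn(tool) -106.8  (rows 14.9) shift tool mm [393.3  85.4  31.4] norm 403.7 rows 9.7 shift without turn [ -31.8 -401.2   31.3]
```

View pics/tin2.png

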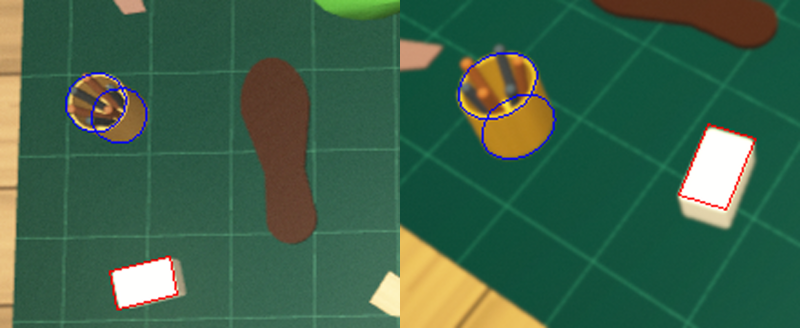

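Overlay check: the predicted tin circles and the wax top outline match both views to about a pixel, so the midpoint is at about (0.546, 0.313). Next I go above the large heel.

```bash
python3 -m inch '[[1,-3.2,-40.1,3,-2],[1,-1.8,-40,3,-2],[1,-0.4,-40,3,-2],[1,1,-40,3,-2],[1,2.4,-40,3,-2],[1,3.8,-40,3,-2],[1,5.2,-40,3,-2],[1,6.6,-39.5,3,-2],[1,8,-39,3,-2],[1,0,0,0,-7.1],[1,0,0,0,-7.1],[1,0,0,0,-7.1],[1,0,0,0,-7.1],[1,0,0,0,-7.1],[1,0,0,0,-7.1],[1,0,0,0,-7.1],[1,0,0,0,-7.1],[1,0,0,0,-7.1],[1,0,0,0,-7.1]]'; python3 go.py .60 -.31 .2 43
```

```text
clock: 3.73
position: [0.5792, -0.3227, 0.1989]
ee_rot: [0.002, 0.974, 0.225, -0.001]
contact_force: [-0.0, -0.2, 0.0]
width: 0.0854
clock 3.73 pos [ 0.5792 -0.3227  0.1989] yaw 26.0 q6 -61 tilt 0.19 width 85.4 F [-0.  -0.2  0. ]
turn(tool) -17.0  (rows 2.4) shift tool mm [23.9  4.9 -1.1] norm 24.4 rows 0.6 shift without turn [24.3 -2.3 -1.1]
```

```bash
python3 -m inch '[[1,24.3,-2.3,0,0],[1,0,0,0,-7],[1,0,0,0,-7],[1,0,0,0,-3]]'
cat > wl.py <<'E'
from h import *
from sole import seg
import sys
def look(name):
    p=shot("wrist"); cv2.imwrite(f"pics/{name}.png",p["frame"][:,:,::-1]); return p
def marks(p,*names):
    for n in names:
        print(n,"mark",[(np.round(a["point"]).tolist(),round(a["confidence"],2)) for a in mark_of(p,n)][:4],"reg",[(np.array(a["bbox"]).round().tolist(),round(a["confidence"],2)) for a in regions_of(p,n)][:4])
E
python3 - <<'E'
from wl import *
p=look("w1"); marks(p,"heel_large_c")
c=proj(p,[[.6003,-.3098,.02]])[0]; print(c)
m=seg(p,c); print(cv2.boundingRect(m.astype(np.uint8)),m.sum())
r=fit([(p,m)],prism(Dpts(.06,.056),0,.03),(.6003,-.3098,5.46)); print(r, np.degrees(r[0][2]))
import go; go.go(r[0][0],r[0][1],.1,np.degrees(r[0][2])+90-360)
E
```

```text
clock: 4.07
position: [0.6008, -0.3098, 0.1986]
ee_rot: [0.001, 0.927, 0.374, -0.001]
contact_force: [0.1, -0.6, 0.3]
width: 0.0853
heel_large_c mark [([213.0, 327.0], 0.92)] reg [([287.0, 168.0, 80.0, 83.0], 0.72)]
[324.44746102 213.20736745]
(288, 169, 75, 84) 5540
(array([ 0.5992859 , -0.30811285,  5.45554372]), np.float64(0.01250042155198583)) 312.57963034890514
clock 4.22 pos [ 0.6003 -0.3101  0.1986] yaw 43.5 q6 -77 tilt 0.20 width 85.6 F [-0.3 -0.1 -0.3]
turn(tool) 0.9  (rows 0.1) shift tool mm [ 0.9 -2.3 98.6] norm 98.6 rows 2.4 shift without turn [ 0.9 -2.3 98.6]
```

View pics/w1.png

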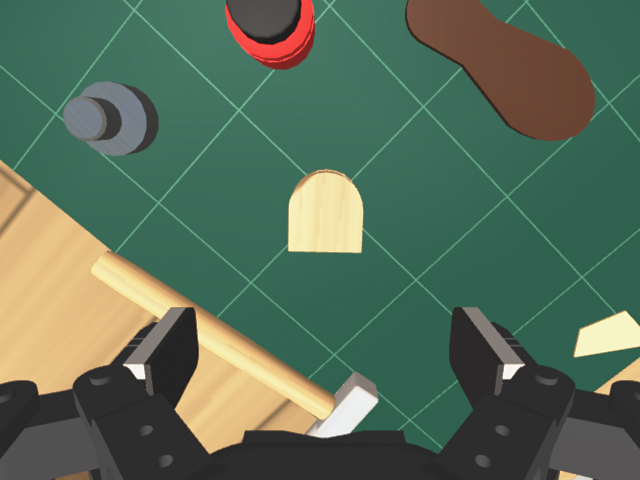

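The wrist view shows the large heel at (325,213), round back at the top of the picture. Its fit agrees with the top view to 2 mm. The hammer is clear. I descend and grip.

```bash
python3 -m inch '[[1,0.9,-2.0,38,0.9],[1,0,0,39,0],[1,0,0,38,0],[1,0,0,38,0]]'; python3 go.py .5995 -.3084 .002 42.6
```

```text
clock: 4.55
position: [0.6085, -0.3148, 0.0544]
ee_rot: [0.013, 0.933, 0.359, 0.007]
contact_force: [-0.2, -0.2, 0.7]
width: 0.0856
clock 4.55 pos [ 0.6085 -0.3148  0.0544] yaw 42.1 q6 -75 tilt 1.72 width 85.6 F [-0.2 -0.2  0.7]
turn(tool) -0.5  (rows 0.1) shift tool mm [ -2.5 -12.4  52. ] norm 53.5 rows 1.3 shift without turn [ -2.6 -12.3  52. ]
```

```bash
python3 -m inch '[[1,-2.6,-11,10,0],[1,0,0,0,0],[1,0,0,0,0]]'; python3 go.py .5995 -.3084 .002 42.6
```

```text
clock: 4.8
position: [0.5936, -0.3056, 0.0335]
ee_rot: [0.006, 0.934, 0.357, 0.002]
contact_force: [0.1, -0.9, -0.2]
width: 0.0855
clock 4.80 pos [ 0.5936 -0.3056  0.0335] yaw 41.8 q6 -75 tilt 0.74 width 85.5 F [ 0.1 -0.9 -0.2]
turn(tool) -0.8  (rows 0.1) shift tool mm [ 2.5  5.7 31.5] norm 32.1 rows 0.8 shift without turn [ 2.5  5.6 31.5]
```

```bash
python3 -m inch '[[1,1.2,3,8,-0.4],[1,1,2.5,8,-0.4],[1,0.3,0,8,0],[1,0,0,5,0],[1,0,0,0,0]]'; python3 go.py .5995 -.3084 .002 42.6
```

```text
clock: 5.22
position: [0.6053, -0.3124, 0.0076]
ee_rot: [0.011, 0.932, 0.363, 0.006]
contact_force: [-0.2, 1.1, -0.9]
width: 0.0857
clock 5.22 pos [ 0.6053 -0.3124  0.0076] yaw 42.6 q6 -75 tilt 1.46 width 85.7 F [-0.2  1.1 -0.9]
turn(tool) -0.0  (rows 0.0) shift tool mm [-1.6 -7.   5.5] norm 9.0 rows 0.2 shift without turn [-1.6 -7.   5.5]
```

```bash
cat >> go.py <<'E'
    T=tool(); print("tool z", (T[:3,2]*1000).round(1), "q", np.degrees(manip.get_state()["qpos"]).round(2))
E
python3 go.py .5995 -.3084 .002; python3 -m inch '[[1,0,0,0,0],[1,0,0,0,0]]'; python3 go.py .5995 -.3084 .002;python3 -m inch '[[1,-1.5,-6,2,0],[1,0,0,0,0]]'; python3 go.py .5995 -.3084 .002
```

```text
clock: 5.38
position: [0.6059, -0.3128, 0.0079]
ee_rot: [0.012, 0.932, 0.363, 0.006]
contact_force: [0.1, -0.6, -0.5]
width: 0.0855
clock: 5.55
position: [0.6008, -0.3094, 0.0063]
ee_rot: [0.012, 0.932, 0.363, 0.006]
contact_force: [-0.3, 0.5, 0.1]
width: 0.0853  File "go.py", line 12
    T=tool(); print("tool z", (T[:3,2]*1000).round(1), "q", np.degrees(manip.get_state()["qpos"]).round(2))
IndentationError: unexpected indent
  File "go.py", line 12
    T=tool(); print("tool z", (T[:3,2]*1000).round(1), "q", np.degrees(manip.get_state()["qpos"]).round(2))
IndentationError: unexpected indent
  File "go.py", line 12
    T=tool(); print("tool z", (T[:3,2]*1000).round(1), "q", np.degrees(manip.get_state()["qpos"]).round(2))
IndentationError: unexpected indent
```

```bash
python3 - <<'E'
s=open("go.py").read().split("\n"); s=[l for l in s if l.strip()]
i=[k for k,l in enumerate(s) if l.startswith("if __name__")][0]; last=s.pop(); s.insert(i,last); open("go.py","w").write("\n".join(s)+"\n")
E
python3 -m inch '[[1,-0.3,-1.3,4,0],[-1,0,0,0,0],[-1,0,0,0,0],[-1,0,0,0,0],[-1,0,0,0,0],[-1,0,0,0,0],[-1,0,0,0,0]]' 40; python3 go.py .5995 -.3084 .002
```

```text
clock: 6.13
position: [0.5997, -0.3084, 0.0031]
ee_rot: [0.013, 0.932, 0.363, 0.007]
contact_force: [-0.2, -0.4, -1.4]
width: 0.0554
clock 6.13 pos [ 0.5997 -0.3084  0.0031] yaw 42.6 q6 -75 tilt 1.67 width 55.4 F [-0.2 -0.4 -1.4]
turn(tool) 0.0  (rows 0.0) shift tool mm [-0.1 -0.2  1.1] norm 1.1 rows 0.0 shift without turn [-0.1 -0.2  1.1]
tool z [  22.3  -18.9 -999.6] q [-33.01  33.88  91.32  -0.27  53.14 -75.43]
```

```bash
python3 -m inch '[[-1,0,0,-10,0],[-1,0,0,-25,0],[-1,0,0,-35,0],[-1,0,0,-35,0],[-1,0,0,-35,0],[-1,0,0,-20,0],[-1,0,0,0,0]]'; python3 go.py .518 .126 .17 98.2
```

```text
clock: 6.72
position: [0.5942, -0.3043, 0.1696]
ee_rot: [0.01, 0.932, 0.363, 0.005]
contact_force: [0.3, -1.0, -0.2]
width: 0.0553
clock 6.72 pos [ 0.5942 -0.3043  0.1696] yaw 42.6 q6 -75 tilt 1.21 width 55.3 F [ 0.3 -1.  -0.2]
turn(tool) -55.6  (rows 7.8) shift tool mm [436.8 -14.   -0. ] norm 437.0 rows 10.5 shift without turn [ 235.  -368.4   -7.8]
tool z [  15.4  -14.5 -999.8] q [-32.97  25.16  80.63  -0.23  73.01 -75.47]
```

```bash
python3 -m inch '[[-1,0,0,-5,-4],[-1,0,0,-5,-7],[-1,0,0,-5,-7],[-1,0,0,-5,-7],[-1,0,0,-5,-7],[-1,0,0,-5,-7],[-1,0,0,0,-7],[-1,0,0,0,-6],[-1,0,0,0,-3],[-1,0,0,0,0]]'; python3 go.py .567 .133 .19 98.2
```

```text
clock: 7.55
position: [0.5899, -0.3015, 0.1958]
ee_rot: [0.007, 0.646, 0.763, -0.001]
contact_force: [0.1, -0.5, -0.3]
width: 0.0554
clock 7.55 pos [ 0.5899 -0.3015  0.1958] yaw 99.5 q6 -132 tilt 0.76 width 55.4 F [ 0.1 -0.5 -0.3]
turn(tool) 1.3  (rows 0.2) shift tool mm [433.4  39.3   1.1] norm 435.1 rows 10.4 shift without turn [432.4  48.8   1.2]
tool z [   8.6  -10.1 -999.9] q [ -32.96   24.07   78.63   -0.23   76.57 -132.37]
```

```bash
python3 -m inch '[[-1,15,2,0,1],[-1,30,3.5,0,0],[-1,40,4.5,0,0],[-1,41,4.6,0,0],[-1,41,4.6,0,0],[-1,41,4.6,0,0],[-1,41,4.6,0,0],[-1,41,4.6,0,0],[-1,41,4.6,0,0],[-1,41,4.6,0,0],[-1,30,3,0,0],[-1,20,2,0,0],[-1,10,0,0,0],[-1,0,0,0,0]]'; python3 go.py .567 .133 .19 98.2
```

```text
clock: 8.72
position: [0.5719, 0.1428, 0.1778]
ee_rot: [-0.0, 0.665, 0.747, -0.006]
contact_force: [-0.0, -0.1, -0.6]
width: 0.0552
clock 8.72 pos [0.5719 0.1428 0.1778] yaw 96.7 q6 -89 tilt 0.64 width 55.2 F [-0.  -0.1 -0.6]
turn(tool) -1.5  (rows 0.2) shift tool mm [ -9.1  -6.3 -12.1] norm 16.4 rows 0.4 shift without turn [ -9.3  -6.1 -12.1]
tool z [  -7.5   -8.3 -999.9] q [  7.52  19.25  88.97  -0.43  72.27 -89.04]
```

Run:
```python
from wl import *
import sole
p=look("w2"); print(tool()[:3,3])
marks(p,"sole_large")
c=proj(p,[[.53,.125,.008]])[0]; print(c)
m=seg(p,c); print(cv2.boundingRect(m.astype(np.uint8)))
```

```text
[0.57197964 0.14168841 0.17773074]
sole_large mark [] reg [([268.0, 94.0, 85.0, 157.0], 0.66)]
[307.76661097 160.1045757 ]
(0, 98, 640, 382)
```

View pics/w2.png

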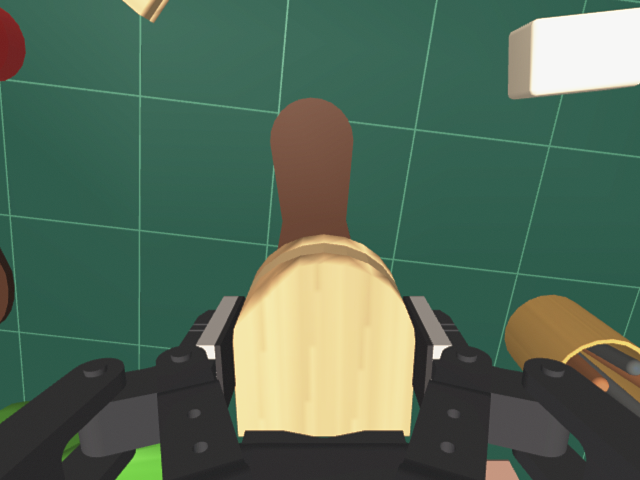

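```bash
cat > heelfit.py <<'E'
from wl import *
def heelfit(p,ctr,yaw0,L,W,z=.008,rowmax=232,colour=None,half=.045):
    f=p["frame"].astype(int); m=((f[:,:,0]-f[:,:,1])>5)&(f[:,:,0]<135)
    m[rowmax:]=False
    from sole import rect
    M,X,Y=rect(p,m,ctr,.1); 
    n,l,st,ce=cv2.connectedComponentsWithStats(M.astype(np.uint8)); 
    k=1+np.argmax(st[1:,4]); M=l==k
    cn=max(cv2.findContours(M.astype(np.uint8),cv2.RETR_EXTERNAL,cv2.CHAIN_APPROX_NONE)[0],key=len).reshape(-1,2)
    C=np.c_[X[cn[:,1],cn[:,0]],Y[cn[:,1],cn[:,0]]]
    t=np.array([np.cos(yaw0),np.sin(yaw0)]); s=C@t; s0=s.min()
    H=C[s<s0+W/2*.85]
    r=least_squares(lambda v:np.hypot(*(H-v[:2]).T)-v[2],[*H.mean(0),W/2]).x
    print("circle",r.round(4),"n",len(H),"rms mm",(np.hypot(*(H-r[:2]).T)-r[2]).std()*1000)
    r2=least_squares(lambda v:np.hypot(*(H-v[:2]).T)-W/2,H.mean(0)).x; print("fixed r",r2.round(4))
    P=np.c_[X[M],Y[M]]; sp=P@t; nn=np.array([-t[1],t[0]]); d=P@nn
    ss=np.arange(s0+W/2,sp.max()-.004,.002); mid=[]; 
    for a in ss:
        k=abs(sp-a)<.0006; mid.append(((d[k].min()+d[k].max())/2,d[k].max()-d[k].min()))
    mid=np.array(mid); co=np.polyfit(ss,mid[:,0],1); print("yaw",np.degrees(yaw0+np.arctan(co[0])).round(2),"over mm",len(ss)*2,"widths",(mid[::6,1]*1000).round(1), "resid",((mid[:,0]-np.polyval(co,ss)).std()*1000).round(2))
    return r2
E
python3 - <<'E'
from heelfit import *
p=look("w2b"); T=tool()
r=heelfit(p,(.53,.125),np.radians(8.2),.23,.06)
# block in tool from image: fit with mask of pale wood rows<430
f=p["frame"].astype(int); m=(f[:,:,0]>150)&(f[:,:,0]-f[:,:,2]>40)&(f[:,:,0]>f[:,:,1]); n,l,st,ce=cv2.connectedComponentsWithStats(m.astype(np.uint8)); m=l==l[350,320]; print(cv2.boundingRect(m.astype(np.uint8)))
import pickle; pickle.dump((p,T,m),open("w2.pkl","wb"))
E
```

```text
circle [0.5162 0.126  0.0295] n 156 rms mm 0.20693080716711906
fixed r [0.5169 0.1261]
yaw 8.0 over mm 66 widths [59.2 57.2 54.2 52.7 49.1 48.4] resid 0.15
(233, 234, 182, 203)
```

```bash
cat > held.py <<'E'
from h import *
def heldpts(P,ty,zb,H,tiltdeg=0):
    # block x->tool y, block y->tool x ; bottom at tool z=zb
    X=prism(P,0,H); Y=np.c_[X[:,1],X[:,0],-X[:,2]]
    Y=R.from_euler("x",tiltdeg,degrees=True).apply(Y)
    return Y+[0,ty,zb]
def fitheld(p,T,m,P,H,rowmax,x0=(0,.003,0),tilt=False):
    pp=dict(p); roi=(150,150,340,rowmax-150)
    mm=np.kron(m[150:rowmax,150:490],np.ones((S,S)))>0
    def cost(v):
        X=heldpts(P,v[0]/1000,v[1]/1000,H,v[2] if tilt else 0); X=X+[ (v[-1]/1000),0,0]
        W=X@T[:3,:3].T+T[:3,3]; k=hullmask(p,W,roi); return (k^mm).sum()/mm.sum()
    o=minimize(cost,[0,3,0,0],method="Nelder-Mead",options=dict(initial_simplex=[[0,3,0,0],[2,3,0,0],[0,6,0,0],[0,3,1,0],[0,3,0,1]],xatol=.01,fatol=1e-5))
    return o.x,o.fun
E
python3 - <<'E'
from held import *; import pickle
p,T,m=pickle.load(open("w2.pkl","rb"))
# mask rows<300 (above pads)
for rm in(290,320,420):
  for t in(False,True):
    print(rm,t,fitheld(p,T,m,Dpts(.06,.056),.03,rm,tilt=t))
E
```

```text
290 False (array([-0.09526347,  3.93702525,  0.67912922,  0.17812664]), np.float64(0.05436806999306999))
290 True (array([-0.10092449,  3.90489848,  0.24128506,  0.16209431]), np.float64(0.05474705474705475))
320 False (array([0.22255896, 5.29653041, 0.26726031, 0.25412983]), np.float64(0.03274202679750896))
320 True (array([0.05055895, 4.6328576 , 0.55950234, 0.1997786 ]), np.float64(0.03202844876391772))
420 False (array([0.048501  , 4.22503722, 0.96742021, 0.18819565]), np.float64(0.01563983751274927))
420 True (array([0.03706274, 4.20524981, 0.22969616, 0.15978635]), np.float64(0.015433211409277952))
```

Held block: centred on the TCP within 0.3 mm, underside about 4 mm past it. Sole heel arc centre is about (0.5166, 0.1257), yaw 8.1°, so the target TCP is (0.5186, 0.126) and release height about 0.0115.

```bash
python3 go.py .5186 .126 .08 98.1; python3 -m inch '[[-1,-4,-10,15,-1.5],[-1,-5,-20,20,0],[-1,-4,-18,20,0],[-1,-2,-8,20,0],[-1,0,0,10,0],[-1,0,0,5,0],[-1,0,0,0,0]]'; python3 go.py .5186 .126 .04 98.1
```

```text
clock 8.92 pos [0.5729 0.1392 0.1783] yaw 96.5 q6 -89 tilt 0.67 width 55.0 F [0.1 0.1 0.1]
turn(tool) -1.6  (rows 0.2) shift tool mm [ -4.5 -54.9  98.7] norm 113.1 rows 2.7 shift without turn [ -6.1 -54.7  98.8]
tool z [  -6.3   -9.8 -999.9] q [  7.21  19.22  88.95  -0.54  72.27 -89.12]
clock: 9.5
position: [0.5209, 0.103, 0.0874]
ee_rot: [0.005, 0.662, 0.75, -0.005]
contact_force: [0.8, 0.5, -0.8]
width: 0.0551
clock 9.50 pos [0.5209 0.103  0.0874] yaw 97.1 q6 -92 tilt 0.76 width 55.1 F [ 0.8  0.5 -0.8]
turn(tool) -1.0  (rows 0.1) shift tool mm [23.7  1.  47.1] norm 52.7 rows 1.3 shift without turn [23.7  0.7 47.1]
tool z [ 9.000e-01 -1.330e+01 -9.999e+02] q [  4.2   19.15 103.81  -0.91  57.04 -92.43]
```

```bash
python3 -m inch '[[-1,12,0,10,-1],[-1,8,0,10,0],[-1,2,0,5,0],[-1,0,0,0,0]]'; python3 go.py .5186 .126 .03 98.1
```

```text
clock: 9.83
position: [0.5214, 0.125, 0.0618]
ee_rot: [0.007, 0.656, 0.755, -0.003]
contact_force: [-0.3, 0.7, -1.3]
width: 0.0551
clock 9.83 pos [0.5214 0.125  0.0618] yaw 98.0 q6 -91 tilt 0.82 width 55.1 F [-0.3  0.7 -1.3]
turn(tool) -0.1  (rows 0.0) shift tool mm [ 1.8 -2.8 31.8] norm 32.0 rows 0.8 shift without turn [ 1.8 -2.8 31.8]
tool z [   6.7  -12.7 -999.9] q [  6.56  21.11 105.19  -0.95  53.41 -90.86]
```

```bash
python3 -m inch '[[-1,1.5,-2.5,10,0],[-1,0,0,10,0],[-1,0,0,10,0],[-1,0,0,5,0],[-1,0,0,0,0]]'; python3 go.py .5186 .126 .012 98.1
python3 - <<'E'
from heelfit import *
p=look("w3")
E
```

```text
clock: 10.25
position: [0.5215, 0.1283, 0.0259]
ee_rot: [0.008, 0.654, 0.756, -0.001]
contact_force: [0.0, 0.5, -0.1]
width: 0.055
clock 10.25 pos [0.5215 0.1283 0.0259] yaw 98.2 q6 -91 tilt 0.95 width 55.0 F [ 0.   0.5 -0.1]
turn(tool) 0.1  (rows 0.0) shift tool mm [-1.7 -3.3 13.9] norm 14.3 rows 0.3 shift without turn [-1.7 -3.3 13.9]
tool z [  11.1  -12.4 -999.9] q [  6.93  23.69 107.58  -1.05  48.19 -90.61]
```

View pics/w3.png

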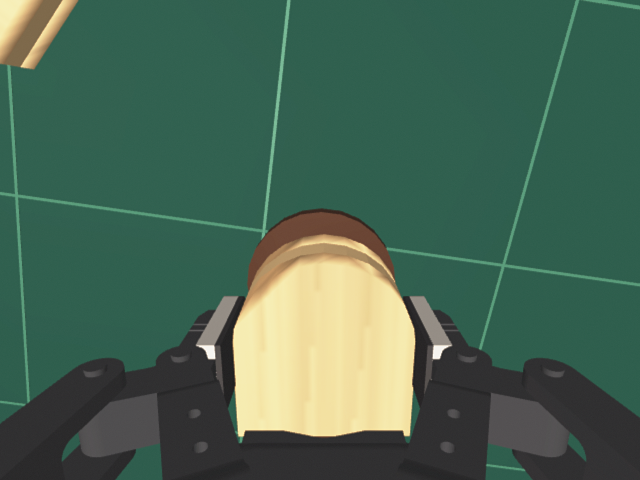

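```bash
cat > arc.py <<'E'
from wl import *
def arc(p,Wr,cols,z=.008,thr=5):
    f=cv2.GaussianBlur(p["frame"],(3,3),0).astype(int); pts=[]
    for c in range(*cols):
        col=f[:,c,0]-f[:,c,1]; k=np.where(col[100:]>thr)[0]
        if len(k):
            r=k[0]+100; a,b=col[r-1],col[r]; pts.append((c,r-1+(thr-a)/(b-a)))
    W=np.array([onz(p,u,z)[:2] for u in pts])
    # dark rim is side wall? fit circle fixed r
    q=least_squares(lambda v:np.hypot(*(W-v).T)-Wr,W.mean(0)+[.03,0],loss="soft_l1",f_scale=.0005).x
    print("arc centre",q.round(4),"rms mm",((np.hypot(*(W-q).T)-Wr).std()*1000).round(2)); return q,pts
if __name__=="__main__":
    p=look("w3b"); T=tool()
    for z in(.0,.008): arc(p,.03,(258,384),z)
    print(T[:3,3])
E
python3 arc.py
```

```text
arc centre [0.5172 0.126 ] rms mm 0.08
arc centre [0.5157 0.126 ] rms mm 0.25
[0.52192784 0.12823612 0.02667398]
```

```bash
python3 -m inch '[[-1,-1.7,-2.9,3,0],[-1,0,0,4,0],[-1,0,0,0,0]]'; python3 go.py .5191 .1262 .012 98.1
```

```text
clock: 10.6
position: [0.5205, 0.126, 0.0204]
ee_rot: [0.01, 0.654, 0.756, 0.0]
contact_force: [0.3, -0.1, 0.5]
width: 0.0551
clock 10.60 pos [0.5205 0.126  0.0204] yaw 98.2 q6 -91 tilt 1.11 width 55.1 F [ 0.3 -0.1  0.5]
turn(tool) 0.1  (rows 0.0) shift tool mm [ 0.5 -1.4  8.4] norm 8.5 rows 0.2 shift without turn [ 0.6 -1.4  8.4]
tool z [  15.3  -12.  -999.8] q [  6.7   23.91 108.29  -1.07  47.02 -90.81]
```

```bash
python3 -m inch '[[-1,0.3,-1.6,4,0],[-1,0,-0.3,3,0],[-1,0,0,1.5,0],[-1,0,0,0,0]]'; python3 go.py .5191 .1262 .012 98.1
```

```text
clock: 10.93
position: [0.5188, 0.1256, 0.0116]
ee_rot: [0.01, 0.655, 0.756, 0.001]
contact_force: [-0.2, -0.4, 0.6]
width: 0.0551
clock 10.93 pos [0.5188 0.1256 0.0116] yaw 98.2 q6 -91 tilt 1.16 width 55.1 F [-0.2 -0.4  0.6]
turn(tool) 0.1  (rows 0.0) shift tool mm [ 0.6  0.4 -0.4] norm 0.8 rows 0.0 shift without turn [ 0.6  0.4 -0.4]
tool z [  16.5  -11.9 -999.8] q [  6.68  24.47 109.08  -1.1   45.59 -90.76]
```

```bash
python3 -m inch '[[-1,0.6,0.4,1.5,0],[-1,0,0,0,0]]'; python3 go.py .5191 .1262 .010 98.1
python3 - <<'E'
from arc import *
p=look("w4"); arc(p,.03,(268,374),0)
E
```

```text
clock: 11.1
position: [0.5191, 0.1255, 0.0119]
ee_rot: [0.011, 0.654, 0.756, 0.0]
contact_force: [-0.1, -0.1, -1.4]
width: 0.0551
clock 11.10 pos [0.5191 0.1255 0.0119] yaw 98.2 q6 -91 tilt 1.22 width 55.1 F [-0.1 -0.1 -1.4]
turn(tool) 0.1  (rows 0.0) shift tool mm [0.7 0.1 1.9] norm 2.0 rows 0.0 shift without turn [0.7 0.1 1.9]
tool z [  16.6  -13.2 -999.8] q [  6.72  24.47 109.02  -1.21  45.67 -90.69]
arc centre [0.5172 0.1261] rms mm 0.09
```

View pics/w4.png

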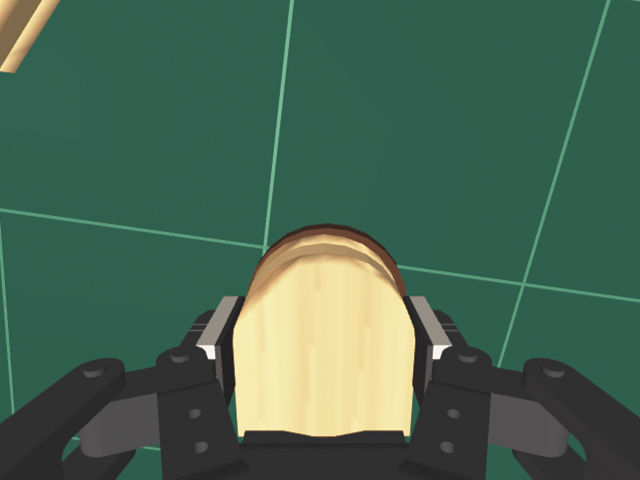

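```bash
python3 -m inch '[[-1,1.2,0,2,0],[-1,0,0,1,0],[-1,0,0,0,0]]'; python3 go.py .5191 .1262 .010 98.1
```

```text
clock: 11.4
position: [0.5196, 0.1258, 0.0119]
ee_rot: [0.012, 0.654, 0.756, 0.001]
contact_force: [0.0, -0.5, 0.0]
width: 0.0553
clock 11.40 pos [0.5196 0.1258 0.0119] yaw 98.3 q6 -91 tilt 1.38 width 55.3 F [ 0.  -0.5  0. ]
turn(tool) 0.2  (rows 0.0) shift tool mm [ 0.5 -0.5  1.9] norm 2.0 rows 0.0 shift without turn [ 0.5 -0.5  1.9]
tool z [  18.9  -14.8 -999.7] q [  6.82  24.46 109.04  -1.36  45.53 -90.54]
```

```bash
python3 -m inch '[[-1,0.5,-0.5,3,0]]'; python3 go.py .5191 .1262 .010 98.1;  python3 -m inch '[[-1,0,0,0,0]]'; python3 go.py .5191 .1262 .010 98.1
```

```text
clock: 11.48
position: [0.5198, 0.1259, 0.0109]
ee_rot: [0.013, 0.654, 0.757, 0.001]
contact_force: [-9.0, -6.4, 43.8]
width: 0.055
clock 11.48 pos [0.5198 0.1259 0.0109] yaw 98.3 q6 -90 tilt 1.48 width 55.0 F [-9.  -6.4 43.8]
turn(tool) 0.2  (rows 0.0) shift tool mm [ 0.4 -0.7  0.9] norm 1.2 rows 0.0 shift without turn [ 0.4 -0.7  0.9]
tool z [  20.8  -15.4 -999.7] q [  6.86  24.52 109.14  -1.44  45.28 -90.47]
clock: 11.57
position: [0.5203, 0.1259, 0.0119]
ee_rot: [0.014, 0.654, 0.757, 0.001]
contact_force: [0.7, -0.7, -0.9]
width: 0.0553
clock 11.57 pos [0.5203 0.1259 0.0119] yaw 98.3 q6 -90 tilt 1.56 width 55.3 F [ 0.7 -0.7 -0.9]
turn(tool) 0.2  (rows 0.0) shift tool mm [ 0.5 -1.2  1.8] norm 2.3 rows 0.1 shift without turn [ 0.5 -1.2  1.8]
tool z [  22.4  -15.4 -999.6] q [  6.86  24.44 109.1   -1.45  45.3  -90.47]
```

Contact: the block rests on the sole. I slide it back about 1 mm and release.

```bash
python3 -m inch '[[-1,0.5,-1.5,-0.5,0],[-1,0,0,0,0]]'; python3 go.py .5191 .1262 .010 98.1
```

```text
clock: 11.73
position: [0.5191, 0.1264, 0.0124]
ee_rot: [0.014, 0.654, 0.756, 0.002]
contact_force: [0.5, 0.3, -1.3]
width: 0.0551
clock 11.73 pos [0.5191 0.1264 0.0124] yaw 98.3 q6 -90 tilt 1.61 width 55.1 F [ 0.5  0.3 -1.3]
turn(tool) 0.2  (rows 0.0) shift tool mm [-0.1 -0.1  2.4] norm 2.4 rows 0.1 shift without turn [-0.1 -0.1  2.4]
tool z [  23.6  -15.1 -999.6] q [  6.92  24.3  109.26  -1.44  45.21 -90.4 ]
```

```bash
python3 -m inch '[[1,0,0,0,0],[1,0,0,0,0],[1,0,0,0,0],[1,0,0,0,0],[1,0,0,-10,0],[1,0,0,-25,0],[1,0,0,-35,0],[1,0,0,-40,0],[1,0,0,-40,0],[1,0,0,-20,0],[1,0,0,0,0]]'; python3 go.py .5191 .1262 .19 98.1;python3 - <<'E'
from arc import *
p=look("w5")
E
```

```text
clock: 12.65
position: [0.5129, 0.1291, 0.189]
ee_rot: [0.011, 0.654, 0.757, -0.001]
contact_force: [0.9, -0.2, 0.2]
width: 0.0849
clock 12.65 pos [0.5129 0.1291 0.189 ] yaw 98.3 q6 -91 tilt 1.22 width 84.9 F [ 0.9 -0.2  0.2]
turn(tool) 0.2  (rows 0.0) shift tool mm [-3.8  5.7 -0.8] norm 6.9 rows 0.2 shift without turn [-3.8  5.7 -0.8]
tool z [  14.3  -15.7 -999.8] q [  7.28  13.16  96.19  -1.06  69.96 -90.68]
```

View pics/w5.png

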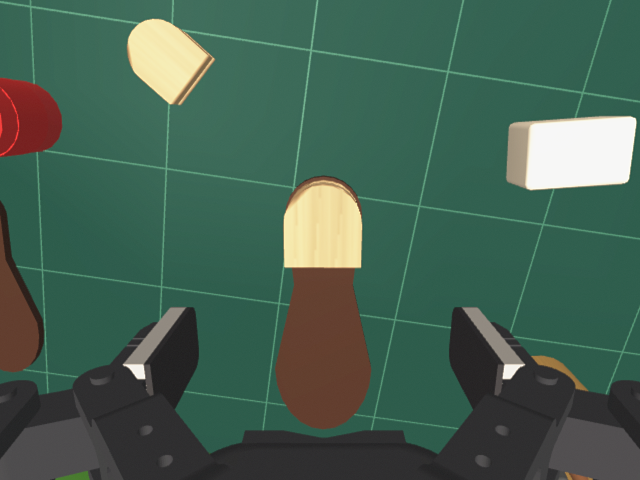

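The large block sits on the heel with the round back over the sole's rounded edge. I fit it numerically, and the small block too, which is visible at (170,62).

```bash
cat > blk.py <<'E'
from wl import *
def wood(p,c,rmin=150):
    f=p["frame"].astype(int); m=((f[:,:,0]>rmin)&(f[:,:,0]-f[:,:,2]>25)&(f[:,:,0]>f[:,:,1])).astype(np.uint8)
    n,l,st,ce=cv2.connectedComponentsWithStats(m); return l==l[int(c[1]),int(c[0])]
E
python3 - <<'E'
from blk import *
import sole
p=look("w5b")
m=wood(p,(322,240)); print(cv2.boundingRect(m.astype(np.uint8)))
X=prism(Dpts(.06,.056),.008,.038)
r=fit([(p,m)],X,(.519,.126,.143)); print("block",r,np.degrees(r[0][2]))
from sole import seg
m2=seg(p,(322,350)); m3=seg(p,(170,62)); print(cv2.boundingRect(m2.astype(np.uint8)),cv2.boundingRect(m3.astype(np.uint8)))
r=fit([(p,m3)],prism(Dpts(.046,.042),0,.024),(.421,0,1.0)); print("small",r,np.degrees(r[0][2]))
# sole: arc via columns
f=p["frame"].astype(int)
from arc import arc
arc(p,.03,(292,354),0)
E
```

```text
(283, 181, 79, 89)
block (array([0.51901005, 0.1263094 , 0.1370319 ]), np.float64(0.014499645856521304)) 7.851349286435578
(275, 177, 96, 254) (126, 20, 89, 86)
small (array([0.41989658, 0.0011147 , 0.98699443]), np.float64(0.014653731192056374)) 56.55061549551064
arc centre [0.5171 0.126 ] rms mm 0.09
```

The block is at (0.5190, 0.1263), yaw 7.9°. The target was (0.5191, 0.1263), 8.1°. Next I look at the small sole.

```bash
python3 go.py .575 -.148 .20 98.3; python3 -m inch '[[1,-15,2,0,0],[1,-30,3,0,0],[1,-40,4,-1,0],[1,-40,4,-1,0],[1,-40,4,-1,0],[1,-40,4,-1,0],[1,-40,4,-1,0],[1,-20,3,0,0],[1,-8,0,0,0],[1,0,0,0,0]]'; python3 go.py .575 -.148 .19 98.3
```

```text
clock 12.75 pos [0.511  0.1289 0.1853] yaw 98.3 q6 -91 tilt 1.06 width 85.6 F [ 0.2 -0.1 -0.3]
turn(tool) 0.0  (rows 0.0) shift tool mm [-283.4   23.5   -9.6] norm 284.5 rows 6.8 shift without turn [-283.4   23.3   -9.6]
tool z [   8.5  -16.4 -999.8] q [  7.28  13.34  96.51  -1.06  69.79 -90.68]
clock: 13.58
position: [0.5682, -0.1452, 0.1722]
ee_rot: [-0.009, 0.652, 0.758, -0.012]
contact_force: [-0.4, 0.1, -0.2]
width: 0.0853
clock 13.58 pos [ 0.5682 -0.1452  0.1722] yaw 98.6 q6 -119 tilt 1.75 width 85.3 F [-0.4  0.1 -0.2]
turn(tool) 0.3  (rows 0.0) shift tool mm [ -3.8   5.8 -18. ] norm 19.3 rows 0.5 shift without turn [ -3.9   5.8 -18. ]
tool z [ -29.8   -6.7 -999.5] q [ -20.53   19.78   89.01   -1.     72.67 -118.83]
```

Run:
```python
from wl import *
p=look("w6")
marks(p,"sole_small")
print(proj(p,[[.56,-.148,.008],[.617,-.138,.008],[.536,-.152,0]]))
```

```text
sole_small mark [([280.0, 324.0], 0.79)] reg [([284.0, 178.0, 78.0, 206.0], 0.84), ([601.0, 295.0, 39.0, 102.0], 0.68)]
[[322.00916624 213.89397107]
 [323.91753648 287.77623051]
 [321.51358021 179.74884468]]
```

View pics/w6.png

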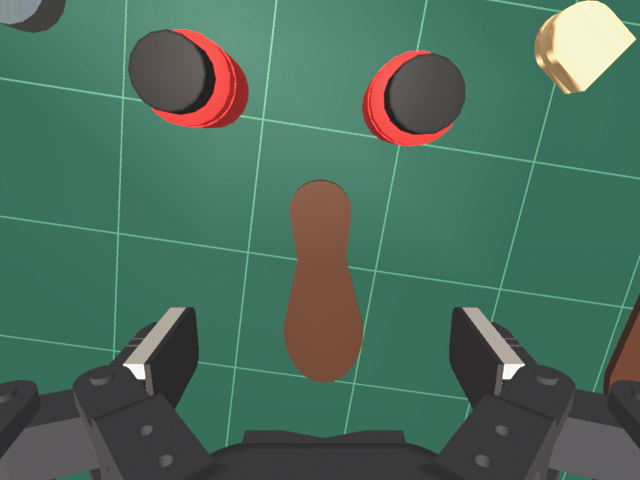

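Run:
```python
from wl import *
from arc import arc; import sole
p=look("w6b"); print(tool()[:3,3])
arc(p,.023,(298,345),0); arc(p,.023,(298,345),.008)
sole.sym(p,(322,230),np.array([.617,-.139]),.165,.046)
b=[(.475,-.108),(.489,-.239)]
import go
go.go(.4205,.0008,.19,-33)
```

```text
[ 0.56821157 -0.14161879  0.17380366]
arc centre [ 0.5589 -0.1498] rms mm 0.06
arc centre [ 0.5582 -0.1499] rms mm 0.1
yaw 9.88 asym 0.006 len 165.6 org [ 0.6167 -0.1396] heelcircle [ 0.5577 -0.1498  0.0224] exp c [ 0.5581 -0.1498]
[(np.float64(-5.8), np.float64(6.9)), (np.float64(-21.8), np.float64(22.0)), (np.float64(-21.8), np.float64(21.9)), (np.float64(-20.1), np.float64(19.8)), (np.float64(-19.8), np.float64(20.2)), (np.float64(-23.7), np.float64(24.1)), (np.float64(-27.6), np.float64(27.9)), (np.float64(-31.5), np.float64(31.6)), (np.float64(-30.6), np.float64(30.2)), (np.float64(-24.7), np.float64(24.0)), (np.float64(-6.3), np.float64(5.4))]
clock 13.78 pos [ 0.5682 -0.1416  0.1738] yaw 98.8 q6 -119 tilt 1.63 width 85.3 F [0.8 0.7 0.3]
turn(tool) 131.8  (rows 18.4) shift tool mm [-201.5  -39.4  -14.7] norm 205.8 rows 4.9 shift without turn [ 163.4 -124.5  -13. ]
tool z [ -27.8   -6.1 -999.6] q [ -20.25   19.59   89.05   -0.92   72.73 -118.81]
```

```bash
python3 -m inch '[[1,15,-11,0,7],[1,30,-18,-5,7],[1,36,-15,-5,7],[1,38,-11,-5,7],[1,36,-6,-5,7],[1,20,-1,-3,7],[1,8,1,0,7],[1,0,0,0,7],[1,0,0,0,7],[1,0,0,0,7],[1,0,0,0,7],[1,0,0,0,7],[1,0,0,0,7],[1,0,0,0,7],[1,0,0,0,7],[1,0,0,0,7],[1,0,0,0,7],[1,0,0,0,7],[1,0,0,0,5],[1,0,0,0,0]]'; python3 go.py .4205 .0008 .19 -33
```

```text
clock: 15.45
position: [0.5205, 0.0788, 0.2036]
ee_rot: [0.001, 0.957, -0.29, -0.011]
contact_force: [0.3, 0.2, 0.3]
width: 0.0854
clock 15.45 pos [0.5205 0.0788 0.2036] yaw -33.7 q6 34 tilt 1.32 width 85.4 F [0.3 0.2 0.3]
turn(tool) -0.7  (rows 0.1) shift tool mm [-41.1 119.8  15.5] norm 127.6 rows 3.1 shift without turn [-39.6 120.3  15.5]
tool z [ -22.5    4.8 -999.7] q [ 0.82 13.32 93.78  0.31 74.19 34.45]
```

```bash
python3 -m inch '[[1,-6,15,0,0],[1,-10,30,3,0],[1,-10,35,5,0],[1,-8,25,5,0],[1,-4,12,3,0],[1,-2,4,0,0],[1,0,0,0,0],[1,0,0,0,0]]'; python3 go.py .4205 .0008 .12 -33
python3 - <<'E'
from blk import *
p=look("w7"); c=proj(p,[[.4205,.0008,.024]])[0]; print(c)
from sole import seg
m=seg(p,c); print(cv2.boundingRect(m.astype(np.uint8)))
r=fit([(p,m)],prism(Dpts(.046,.042),0,.024),(.4205,.0008,1.0)); print("small",r,np.degrees(r[0][2]))
E
```

```text
clock: 16.12
position: [0.4133, 0.0071, 0.1901]
ee_rot: [-0.001, 0.962, -0.274, -0.009]
contact_force: [0.3, -0.1, 0.7]
width: 0.0854
clock 16.12 pos [0.4133 0.0071 0.1901] yaw -31.8 q6 23 tilt 1.08 width 85.4 F [ 0.3 -0.1  0.7]
turn(tool) 1.2  (rows 0.2) shift tool mm [10.8  1.2 69.9] norm 70.7 rows 1.7 shift without turn [10.7  1.4 69.9]
tool z [ -17.2    7.9 -999.8] q [ -8.95   4.01 107.47   0.31  69.56  22.7 ]
[340.92919652 218.18953793]
(312, 182, 59, 67)
small (array([0.41983151, 0.00130892, 0.97774116]), np.float64(0.01730638368307802)) 56.02044213859271
```

View pics/w7.png

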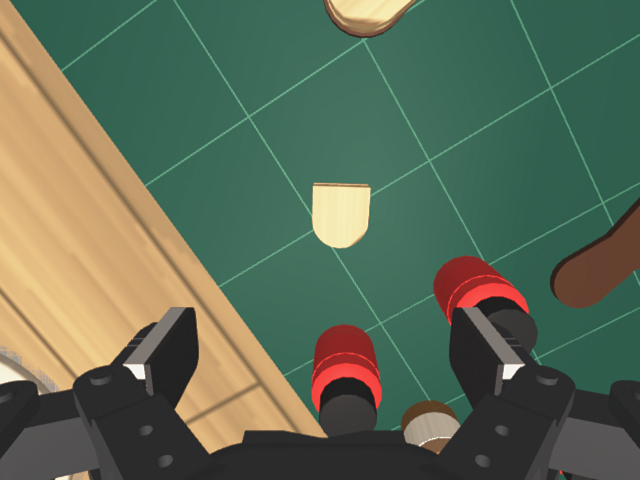

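```bash
python3 go.py .4198 .0012 .06 -33.8; python3 -m inch '[[1,4,1,10,1],[1,4,1,20,1],[1,2,0,30,0],[1,0,0,30,0],[1,0,0,20,0],[1,0,0,10,0],[1,0,0,0,0],[1,0,0,0,0]]'; python3 go.py .4198 .0012 .003 -33.8
```

```text
clock 16.17 pos [0.4136 0.0072 0.1902] yaw -31.8 q6 23 tilt 1.08 width 85.6 F [ 0.4  0.4 -0.3]
turn(tool) 2.0  (rows 0.3) shift tool mm [ 10.9   1.2 130. ] norm 130.5 rows 3.1 shift without turn [ 10.9   1.5 130. ]
tool z [ -17.1    7.9 -999.8] q [ -8.93   4.03 107.44   0.32  69.57  22.71]
clock: 16.83
position: [0.4336, 0.0056, 0.0688]
ee_rot: [-0.004, 0.959, -0.285, -0.001]
contact_force: [0.3, 0.2, 0.4]
width: 0.0852
clock 16.83 pos [0.4336 0.0056 0.0688] yaw -33.1 q6 24 tilt 0.47 width 85.2 F [0.3 0.2 0.4]
turn(tool) 0.7  (rows 0.1) shift tool mm [-8.8 11.8 65.8] norm 67.4 rows 1.6 shift without turn [-8.9 11.7 65.8]
tool z [ 3.0e-01  8.2e+00 -1.0e+03] q [ -8.87  13.2  116.72   0.61  50.14  23.85]
```

```bash
python3 -m inch '[[1,-4,5,10,0.7],[1,-5,6,15,0],[1,-1,3,15,0],[1,0,2,10,0],[1,0,0,5,0],[1,0,0,0,0]]'; python3 go.py .4198 .0012 .003 -33.8
```

```text
clock: 17.33
position: [0.4271, -0.0011, 0.0175]
ee_rot: [-0.006, 0.957, -0.288, 0.007]
contact_force: [-0.0, -0.1, 0.1]
width: 0.0856
clock 17.33 pos [ 0.4271 -0.0011  0.0175] yaw -33.5 q6 23 tilt 1.06 width 85.6 F [-0.  -0.1  0.1]
turn(tool) 0.3  (rows 0.0) shift tool mm [-7.5  2.4 14.4] norm 16.4 rows 0.4 shift without turn [-7.5  2.4 14.4]
tool z [  17.4    6.4 -999.8] q [ -9.96  16.98 121.94   0.83  40.16  22.94]
```

```bash
python3 -m inch '[[1,-4,2.5,5,0.3],[1,-3,1,5,0],[1,-1,0,3,0],[1,0,0,0,0]]'; python3 go.py .4198 .0012 .003 -33.8
```

```text
clock: 17.67
position: [0.4218, 0.0007, 0.0058]
ee_rot: [-0.006, 0.957, -0.291, 0.011]
contact_force: [0.4, 0.3, 0.4]
width: 0.0856
clock 17.67 pos [0.4218 0.0007 0.0058] yaw -33.8 q6 23 tilt 1.42 width 85.6 F [0.4 0.3 0.4]
turn(tool) -0.0  (rows 0.0) shift tool mm [-1.9  0.7  2.7] norm 3.4 rows 0.1 shift without turn [-1.9  0.7  2.7]
tool z [  24.1    5.5 -999.7] q [ -9.85  17.68 123.67   0.9   37.35  23.23]
```

```bash
python3 -m inch '[[1,-2,0.7,4,0],[-1,0,0,0,0],[-1,0,0,0,0],[-1,0,0,0,0],[-1,0,0,0,0],[-1,0,0,0,0],[-1,0,0,0,0],[-1,0,0,0,0]]' 35; python3 go.py .4198 .0012 .1 -33.8
```

```text
clock: 18.33
position: [0.4207, 0.0013, 0.0025]
ee_rot: [-0.006, 0.957, -0.291, 0.012]
contact_force: [0.3, 0.6, -1.3]
width: 0.041
clock 18.33 pos [0.4207 0.0013 0.0025] yaw -33.8 q6 23 tilt 1.56 width 41.0 F [ 0.3  0.6 -1.3]
turn(tool) 0.0  (rows 0.0) shift tool mm [  1.2  -1.3 -97.5] norm 97.5 rows 2.3 shift without turn [  1.2  -1.3 -97.5]
tool z [  26.7    5.  -999.6] q [ -9.8   17.91 124.13   0.92  36.51  23.25]
```

```bash
python3 -m inch '[[-1,0,0,-10,0],[-1,0,0,-25,0],[-1,0,0,-35,0],[-1,0,0,-40,0],[-1,0,0,-40,3],[-1,0,0,-25,6],[-1,0,0,-10,7],[-1,0,0,0,7],[-1,0,0,0,7],[-1,0,0,0,7],[-1,0,0,0,6],[-1,0,0,0,3],[-1,0,0,0,0]]'; python3 go.py .5607 -.1496 .17 -80.1
```

```text
clock: 19.42
position: [0.4145, 0.0002, 0.1976]
ee_rot: [-0.01, 0.757, -0.653, 0.008]
contact_force: [-0.1, 0.5, 0.1]
width: 0.0417
clock 19.42 pos [4.145e-01 2.000e-04 1.976e-01] yaw -81.5 q6 71 tilt 1.53 width 41.7 F [-0.1  0.5  0.1]
turn(tool) -1.4  (rows 0.2) shift tool mm [ 172.8 -117.5   30.6] norm 211.2 rows 5.1 shift without turn [ 169.8 -121.8   30.7]
tool z [  26.3    5.  -999.6] q [-10.1    2.33 108.17   0.59  68.07  71.21]
```

```bash
python3 -m inch '[[-1,14,-10,0,-1],[-1,25,-18,2,0],[-1,35,-25,3,0],[-1,38,-27,4,0],[-1,30,-20,4,0],[-1,15,-10,2,0],[-1,6,-4,0,0],[-1,0,0,0,0],[-1,0,0,0,0]]'; python3 go.py .5607 -.1496 .1 -80.1
python3 - <<'E'
from wl import *
p=look("w8")
E
```

```text
clock: 20.17
position: [0.5542, -0.1431, 0.1813]
ee_rot: [-0.01, 0.768, -0.64, 0.005]
contact_force: [-0.8, -0.0, 0.5]
width: 0.041
clock 20.17 pos [ 0.5542 -0.1431  0.1813] yaw -79.6 q6 57 tilt 1.31 width 41.0 F [-0.8 -0.   0.5]
turn(tool) 0.5  (rows 0.1) shift tool mm [ 7.9 -3.5 81.3] norm 81.8 rows 2.0 shift without turn [ 7.9 -3.4 81.3]
tool z [  21.2    8.6 -999.7] q [-22.03  16.87  92.06   0.97  70.13  57.24]
```

View pics/w8.png

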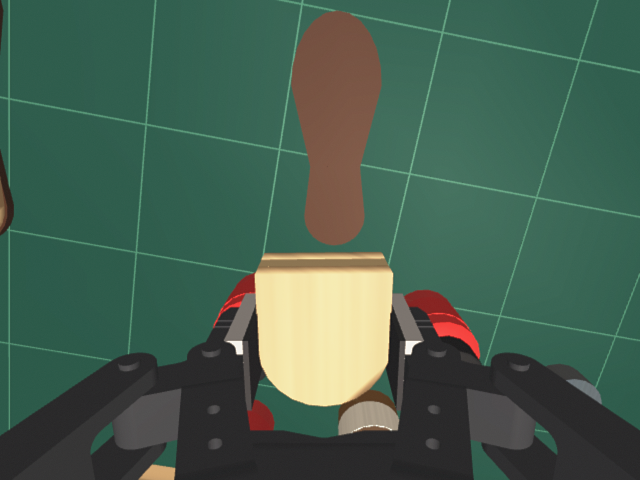

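Run:
```python
from blk import *
from held import *
import sole
p=look("w8b"); T=tool(); print(T[:3,3])
sole.sym(p,(335,150),np.array([.617,-.139]),.165,.046)
m=wood(p,(325,340)); print(cv2.boundingRect(m.astype(np.uint8)))
P=Dpts(.046,.042)*[-1,1]
for rm in(290,410): print(fitheld(p,T,m,P,.024,rm,tilt=False), fitheld(p,T,m,P,.024,rm,tilt=True))
```

```text
[ 0.55371941 -0.14241772  0.18168342]
yaw 9.84 asym 0.0054 len 165.0 org [ 0.617  -0.1394] heelcircle [ 0.5585 -0.1496  0.0228] exp c [ 0.5584 -0.1496]
[(np.float64(-7.1), np.float64(6.2)), (np.float64(-22.1), np.float64(22.6)), (np.float64(-21.8), np.float64(21.9)), (np.float64(-19.9), np.float64(19.6)), (np.float64(-20.0), np.float64(20.2)), (np.float64(-23.9), np.float64(24.0)), (np.float64(-28.3), np.float64(28.0)), (np.float64(-31.7), np.float64(31.6)), (np.float64(-30.5), np.float64(30.4)), (np.float64(-24.3), np.float64(24.0)), (np.float64(-6.3), np.float64(6.9))]
(214, 267, 179, 140)
(array([ 3.21439514, -4.26012596,  1.26130778,  0.07517257]), np.float64(0.05794980756895446)) (array([ 2.83864087, -4.6994693 ,  1.13723355,  0.6424507 ]), np.float64(0.05355997434252726))
(array([ 8.93154028, 12.4515576 , -3.86079775,  0.02957861]), np.float64(0.0976192228436856)) (array([ 8.61891991, 10.46176536, -4.19614619,  0.34331773]), np.float64(0.09747203414777746))
```

Run:
```python
from held import *
p=shot("wrist"); T=tool()
P=Dpts(.046,.042)*[-1,1]
f=p["frame"]
for ty in(0,.002): 
    X=heldpts(P,ty,.0025,.024); u=proj(p,X@T[:3,:3].T+T[:3,3]); n=len(P)
    print(ty,"bottom front",u[:2].round(1).tolist(),"top front",u[n:n+2].round(1).tolist(),"top back apex row",u[n:,1].max().round(1))
print([(r,f[r,325].tolist()) for r in range(250,276)][::2]); print([(r,f[r,325].tolist()) for r in range(398,412)][::2])
print([(c,f[262,c].tolist()) for c in list(range(256,270,2))+list(range(378,394,2))])
```

```text
0 bottom front [[264.3, 251.7], [381.7, 251.6]] top front [[253.7, 275.1], [392.1, 274.9]] top back apex row 405.0
0.002 bottom front [[264.5, 257.0], [381.5, 256.9]] top front [[254.0, 281.3], [391.9, 281.1]] top back apex row 410.1
[(250, [56, 102, 85]), (252, [105, 99, 74]), (254, [173, 139, 99]), (256, [220, 184, 131]), (258, [231, 199, 142]), (260, [139, 115, 81]), (262, [140, 116, 82]), (264, [140, 117, 83]), (266, [138, 109, 76]), (268, [183, 146, 102]), (270, [222, 184, 128]), (272, [241, 218, 156]), (274, [246, 234, 176])]
[(398, [245, 232, 173]), (400, [245, 232, 173]), (402, [245, 232, 172]), (404, [247, 234, 175]), (406, [150, 139, 103]), (408, [48, 93, 78]), (410, [50, 95, 78])]
[(256, [50, 96, 81]), (258, [49, 96, 81]), (260, [116, 111, 81]), (262, [140, 116, 81]), (264, [140, 117, 83]), (266, [140, 116, 82]), (268, [139, 116, 81]), (378, [140, 116, 82]), (380, [141, 117, 82]), (382, [140, 117, 83]), (384, [141, 117, 82]), (386, [133, 116, 84]), (388, [63, 111, 91]), (390, [94, 151, 123]), (392, [61, 105, 87])]
```

```bash
python3 -m inch '[[-1,3,-2,10,0.5],[-1,2,-2,20,0],[-1,1,0,30,0],[-1,0,0,30,0],[-1,0,0,20,0],[-1,0,0,10,0],[-1,0,0,0,0],[-1,0,0,0,0]]'; python3 go.py .5608 -.1494 .03 -80.15
```

```text
clock: 20.98
position: [0.559, -0.1403, 0.0597]
ee_rot: [-0.012, 0.767, -0.641, 0.008]
contact_force: [-0.3, 0.2, -0.6]
width: 0.041
clock 20.98 pos [ 0.559  -0.1403  0.0597] yaw -79.7 q6 57 tilt 1.64 width 41.0 F [-0.3  0.2 -0.6]
turn(tool) 0.4  (rows 0.1) shift tool mm [ 9.4  0.6 29.7] norm 31.1 rows 0.7 shift without turn [ 9.4  0.7 29.7]
tool z [  27.7    7.1 -999.6] q [-21.61  23.56 101.25   1.19  53.87  57.43]
```

```bash
python3 -m inch '[[-1,6,0.5,8,0.4],[-1,3,0,10,0],[-1,1,0,8,0],[-1,0,0,4,0],[-1,0,0,0,0]]'; python3 go.py .5608 -.1494 .012 -80.15
```

```text
clock: 21.4
position: [0.5631, -0.1513, 0.0302]
ee_rot: [-0.013, 0.765, -0.644, 0.012]
contact_force: [0.5, -0.2, 0.1]
width: 0.0413
clock 21.40 pos [ 0.5631 -0.1513  0.0302] yaw -80.1 q6 57 tilt 1.96 width 41.3 F [ 0.5 -0.2  0.1]
turn(tool) 0.0  (rows 0.0) shift tool mm [-2.3  2.6 18.1] norm 18.4 rows 0.4 shift without turn [-2.3  2.6 18.1]
tool z [  33.8    4.4 -999.4] q [-22.49  25.88 102.52   1.28  49.91  56.84]
```

```bash
python3 -m inch '[[-1,-2.3,3,4,0],[-1,0,0.3,5,0],[-1,0,0,4,0],[-1,0,0,0,0]]'; python3 go.py .5608 -.1494 .0115 -80.15
```

```text
clock: 21.73
position: [0.56, -0.1496, 0.0162]
ee_rot: [-0.013, 0.765, -0.644, 0.012]
contact_force: [-0.8, -0.1, -0.6]
width: 0.0414
clock 21.73 pos [ 0.56   -0.1496  0.0162] yaw -80.2 q6 57 tilt 2.01 width 41.4 F [-0.8 -0.1 -0.6]
turn(tool) -0.0  (rows 0.0) shift tool mm [-0.1 -0.7  4.7] norm 4.8 rows 0.1 shift without turn [-0.1 -0.7  4.7]
tool z [  34.8    4.1 -999.4] q [-22.46  26.63 103.83   1.33  47.8   56.82]
```

```bash
python3 -m inch '[[-1,0,-0.7,3,0],[-1,0,0,1.5,0],[-1,0,0,0,0]]'; python3 go.py .5608 -.1494 .0115 -80.15;python3 -m inch '[[-1,0,0,1.5,0]]';python3 go.py .5608 -.1494 .0115 -80.15
```

```text
clock: 21.98
position: [0.561, -0.1494, 0.0113]
ee_rot: [-0.013, 0.765, -0.644, 0.012]
contact_force: [0.0, 0.7, 0.3]
width: 0.0409
clock 21.98 pos [ 0.561  -0.1494  0.0113] yaw -80.1 q6 57 tilt 2.03 width 40.9 F [0.  0.7 0.3]
turn(tool) 0.0  (rows 0.0) shift tool mm [-0.   0.2 -0.2] norm 0.3 rows 0.0 shift without turn [-0.   0.2 -0.2]
tool z [  35.1    4.1 -999.4] q [-22.4   27.05 103.98   1.34  47.2   56.85]
clock: 22.07
position: [0.5616, -0.1495, 0.0102]
ee_rot: [-0.013, 0.765, -0.644, 0.013]
contact_force: [-1.6, 2.0, 13.6]
width: 0.0413
clock 22.07 pos [ 0.5616 -0.1495  0.0102] yaw -80.1 q6 57 tilt 2.08 width 41.3 F [-1.6  2.  13.6]
turn(tool) 0.0  (rows 0.0) shift tool mm [-0.2  0.7 -1.3] norm 1.5 rows 0.0 shift without turn [-0.2  0.7 -1.3]
tool z [  36.1    3.8 -999.3] q [-22.39  27.15 104.03   1.35  47.01  56.85]
```

```bash
python3 -m inch '[[-1,0,0.9,-0.3,0],[-1,0,0,0,0]]';python3 go.py .5608 -.1494 .0115 -80.15; python3 -m inch '[[1,0,0,0,0],[1,0,0,0,0],[1,0,0,0,0],[1,0,0,0,0],[1,0,0,0,0],[1,0,0,-10,0],[1,0,0,-25,0],[1,0,0,-38,0],[1,0,0,-41,0],[1,0,0,-41,0],[1,0,0,-20,0],[1,0,0,0,0],[1,0,0,0,0]]'; python3 go.py .57 -.16 .19 -80.1;python3 - <<'E'
from blk import *
p=look("w9")
E
```

```text
clock: 22.23
position: [0.5612, -0.1497, 0.0109]
ee_rot: [-0.013, 0.765, -0.644, 0.013]
contact_force: [-0.5, 0.3, -0.5]
width: 0.0414
clock 22.23 pos [ 0.5612 -0.1497  0.0109] yaw -80.1 q6 57 tilt 2.14 width 41.4 F [-0.5  0.3 -0.5]
turn(tool) 0.0  (rows 0.0) shift tool mm [-0.3  0.3 -0.6] norm 0.7 rows 0.0 shift without turn [-0.3  0.3 -0.6]
tool z [  37.2    3.5 -999.3] q [-22.43  27.05 104.08   1.36  46.99  56.8 ]
clock: 23.32
position: [0.5532, -0.1501, 0.197]
ee_rot: [-0.013, 0.765, -0.644, 0.012]
contact_force: [0.2, 0.6, -0.9]
width: 0.0852
clock 23.32 pos [ 0.5532 -0.1501  0.197 ] yaw -80.1 q6 57 tilt 2.04 width 85.2 F [ 0.2  0.6 -0.9]
turn(tool) -0.0  (rows 0.0) shift tool mm [ 12.7 -14.6   7.5] norm 20.8 rows 0.5 shift without turn [ 12.7 -14.6   7.5]
tool z [  35.3    3.9 -999.4] q [-22.77  15.85  91.22   1.04  71.16  57.06]
```

View pics/w9.png

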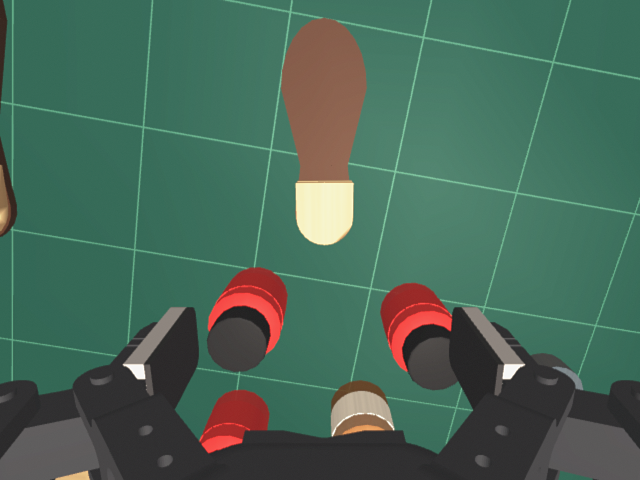

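Run:
```python
from blk import *
import sole
p=look("w9b")
from sole import seg
m=wood(p,(325,215)); print(cv2.boundingRect(m.astype(np.uint8)))
for z in(.008,):
    r=fit([(p,m)],prism(Dpts(.046,.042),z,z+.024),(.5605,-.1495,.17)); print("block",r,np.degrees(r[0][2]))
# sole whole outline (incl block top overlap): front part yaw
q=onz(p,(325,18),.008);print("toe",q)
import go; go.go(.4391,-.3774,.2)
```

```text
(296, 180, 58, 66)
block (array([ 0.5607828 , -0.1495166 ,  0.18235265]), np.float64(0.01738564522127184)) 10.448037139304063
toe [ 0.69803077 -0.1266217   0.008     ]
clock 23.42 pos [ 0.5526 -0.1498  0.1953] yaw -80.1 q6 57 tilt 1.90 width 85.1 F [0.5 0.3 0.6]
turn(tool) 0.0  (rows 0.0) shift tool mm [204.9 150.6  -9.6] norm 254.4 rows 6.1 shift without turn [204.9 150.6  -9.6]
tool z [  32.8    5.  -999.4] q [-22.76  15.95  91.32   1.05  71.11  57.06]
```

Small block at (0.5608, -0.1495), yaw 10.4°. The target was (0.5605, -0.1495), 9.85°. On to the weight, keeping the yaw fixed so the tilt stays the same.

```bash
python3 -m inch '[[1,14,9,0,0],[1,25,18,0,0],[1,32,24,0,0],[1,32,24,0,0],[1,32,24,0,0],[1,30,22,0,0],[1,22,16,0,0],[1,12,8,0,0],[1,5,3,0,0],[1,0,0,0,0],[1,0,0,0,0]]'; python3 go.py .4391 -.3774 .2
python3 - <<'E'
from wl import *
p=look("w10"); marks(p,"weight_c")
E
```

```text
clock: 24.33
position: [0.4286, -0.3761, 0.1655]
ee_rot: [-0.014, 0.766, -0.642, -0.011]
contact_force: [0.0, 0.7, 0.4]
width: 0.0855
clock 24.33 pos [ 0.4286 -0.3761  0.1655] yaw -79.9 q6 30 tilt 2.04 width 85.5 F [0.  0.7 0.4]
turn(tool) 0.0  (rows 0.0) shift tool mm [  1.9 -10.4 -34.5] norm 36.1 rows 0.9 shift without turn [  1.9 -10.4 -34.5]
tool z [   1.6   35.6 -999.4] q [-49.17  18.6   91.87   1.48  71.02  30.28]
weight_c mark [] reg [([283.0, 164.0, 75.0, 77.0], 0.87)]
```

View pics/w10.png

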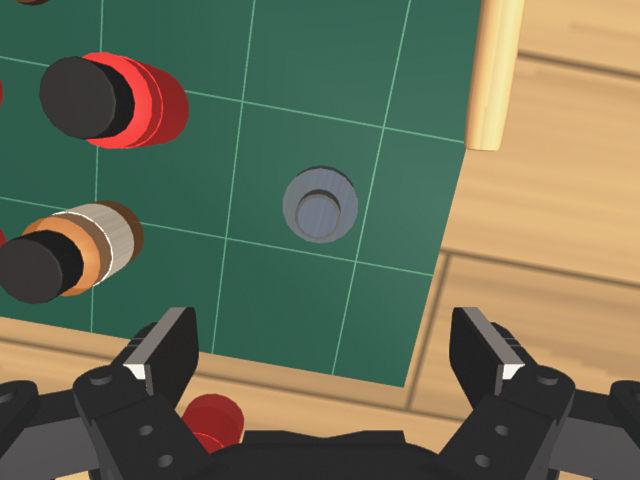

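Run:
```python
from wl import *
p=look("w10b"); print(tool()[:3,3])
r=regions_of(p,"weight_c")[0]; m=r["mask"]; 
f=cv2.cvtColor(p["frame"],cv2.COLOR_RGB2HSV)[140:270,250:390]
# own mask: bluish-grey: b>g
g=p["frame"].astype(int); mm=((g[:,:,2]-g[:,:,1])>0).astype(np.uint8); n,l,st,ce=cv2.connectedComponentsWithStats(mm); mm=l==l[215,318]
for nm,k in(("net",m),("col",mm)):
    c=max(cv2.findContours(k.astype(np.uint8),cv2.RETR_EXTERNAL,cv2.CHAIN_APPROX_NONE)[0],key=len); e=cv2.fitEllipse(c); print(nm,e,cv2.boundingRect(c), onz(p,e[0],.012).round(4), onz(p,e[0],.018).round(4))
print("knob top",onz(p,(318.5,216),.06).round(4), "base",onz(p,(320.5,204),.024).round(4))
cv2.imwrite("pics/w10c.png",cv2.resize(p["frame"][150:260,265:375,::-1],None,fx=5,fy=5,interpolation=cv2.INTER_CUBIC))
```

```text
[ 0.4296475  -0.37575728  0.16689816]
net ((320.321533203125, 205.39263916015625), (74.07737731933594, 76.31260681152344), 8.557644844055176) (283, 167, 75, 77) [ 0.4398 -0.3663  0.012 ] [ 0.441  -0.3663  0.018 ]
col ((317.5462646484375, 218.3367919921875), (38.21031188964844, 39.2564697265625), 103.35418701171875) (298, 199, 40, 40) [ 0.4302 -0.3659  0.012 ] [ 0.4315 -0.366   0.018 ]
knob top [ 0.4423 -0.3667  0.06  ] base [ 0.4431 -0.3663  0.024 ]
```

View pics/w10c.png

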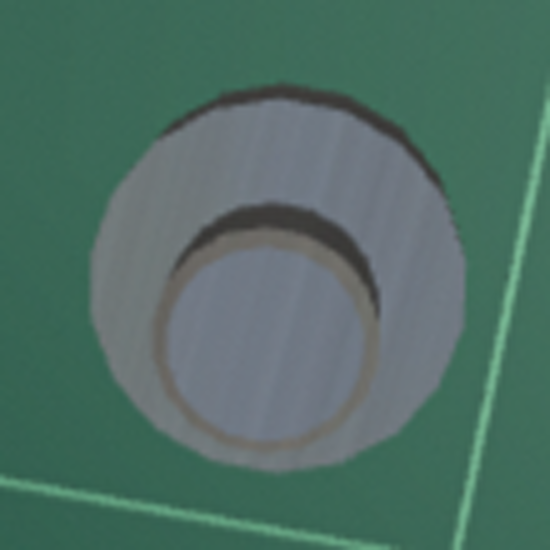

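Run:
```python
from h import *; import pickle
p=shot("wrist"); print(tool()[:3,3])
k=onz(p,(318.2,218),.059); b=onz(p,(320.6,206.6),.024); print(k,b)
o=pickle.load(open("m1.pkl","rb")); pt=o["top","tin"][0]
print(onz(pt,(475.6,278.3),.06), onz(pt,(470.3,279),.024), "tri knob",tri([p,pt],[(318.2,218),(475.6,278.3)]),"tri base",tri([p,pt],[(320.6,206.6),(470.3,279)]))
```

```text
[ 0.4297174  -0.37609806  0.16730406]
[ 0.44102852 -0.36714957  0.059     ] [ 0.44156317 -0.36717177  0.024     ]
[ 0.44012214 -0.36653878  0.06      ] [ 0.43982986 -0.3658639   0.024     ] tri knob [ 0.4403849  -0.36728417  0.05691795] tri base [ 0.44021599 -0.36731758  0.01819462]
```

```bash
python3 go.py .4407 -.367 .1; python3 -m inch '[[1,-2,-4,4,0],[1,-4,-5,10,0],[1,-1,-2,15,0],[1,0,0,15,0],[1,0,0,10,0],[1,0,0,5,0],[1,0,0,0,0],[1,0,0,0,0]]'; python3 go.py .4407 -.367 .031
```

```text
clock 24.63 pos [ 0.4297 -0.3761  0.1673] yaw -79.8 q6 30 tilt 1.87 width 85.7 F [-0.6  0.   0.2]
turn(tool) 0.0  (rows 0.0) shift tool mm [ -4.9 -11.8  67.6] norm 68.8 rows 1.6 shift without turn [ -4.9 -11.8  67.6]
tool z [   3.8   32.5 -999.5] q [-49.06  18.48  91.78   1.46  71.02  30.26]
clock: 25.3
position: [0.4442, -0.3592, 0.1051]
ee_rot: [-0.015, 0.769, -0.639, -0.008]
contact_force: [-0.5, 0.3, 1.0]
width: 0.0855
clock 25.30 pos [ 0.4442 -0.3592  0.1051] yaw -79.5 q6 32 tilt 1.89 width 85.5 F [-0.5  0.3  1. ]
turn(tool) 0.0  (rows 0.0) shift tool mm [ 9.2  5.8 73.8] norm 74.6 rows 1.8 shift without turn [ 9.2  5.8 73.8]
tool z [   6.9   32.2 -999.5] q [-46.94  21.51  96.87   1.74  62.71  31.76]
```

```bash
python3 -m inch '[[1,-20,-30,-10,0],[1,-20,-30,-10,0],[1,0,0,0,0]]'; python3 go.py .4407 -.367 .1;  python3 -m inch '[[1,0,0,0,0],[1,5,7,2,0],[1,8,12,4,0],[1,8,12,4,0],[1,8,12,4,0],[1,8,12,4,0],[1,4,5,2,0],[1,0,0,0,0]]';python3 go.py .4407 -.367 .031
```

```text
clock: 25.55
position: [0.4971, -0.3097, 0.1279]
ee_rot: [-0.015, 0.767, -0.641, -0.007]
contact_force: [-0.2, -0.3, 1.6]
width: 0.0851
clock 25.55 pos [ 0.4971 -0.3097  0.1279] yaw -79.8 q6 39 tilt 1.89 width 85.1 F [-0.2 -0.3  1.6]
turn(tool) 0.0  (rows 0.0) shift tool mm [47.2 66.  25.6] norm 85.1 rows 2.0 shift without turn [47.2 66.  25.6]
tool z [   7.8   32.  -999.5] q [-39.8   21.28  93.51   1.85  66.06  39.25]
clock: 26.22
position: [0.4403, -0.3664, 0.1066]
ee_rot: [-0.013, 0.768, -0.641, -0.005]
contact_force: [0.4, 0.6, 0.3]
width: 0.0856
clock 26.22 pos [ 0.4403 -0.3664  0.1066] yaw -79.7 q6 31 tilt 1.58 width 85.6 F [0.4 0.6 0.3]
turn(tool) 0.0  (rows 0.0) shift tool mm [ 2.5  0.7 75.6] norm 75.6 rows 1.8 shift without turn [ 2.5  0.7 75.6]
tool z [   9.1   26.1 -999.6] q [-47.62  21.38  96.81   1.57  62.57  31.34]
```

```bash
python3 -m inch '[[1,1,0,8,0],[1,2,0,15,0],[1,1,0,15,0],[1,0,0,12,0],[1,0,0,6,0],[1,0,0,0,0],[1,0,0,0,0]]';python3 go.py .4407 -.367 .031
```

```text
clock: 26.8
position: [0.4419, -0.3701, 0.0475]
ee_rot: [-0.013, 0.767, -0.642, -0.004]
contact_force: [0.7, 0.2, 0.4]
width: 0.0854
clock 26.80 pos [ 0.4419 -0.3701  0.0475] yaw -79.9 q6 31 tilt 1.59 width 85.4 F [0.7 0.2 0.4]
turn(tool) 0.0  (rows 0.0) shift tool mm [-2.9  0.9 16.6] norm 16.9 rows 0.4 shift without turn [-2.9  0.9 16.6]
tool z [  11.8   25.2 -999.6] q [-47.8   25.2  100.48   1.8   54.95  31.03]
```

```bash
python3 -m inch '[[1,-2.5,0.9,5,0],[1,-0.5,0,6,0],[1,0,0,4,0],[1,0,0,0,0],[1,0,0,0,0]]';python3 go.py .4407 -.367 .031
python3 - <<'E'
from wl import *
look("w11")
E
```

```text
clock: 27.22
position: [0.442, -0.3671, 0.033]
ee_rot: [-0.013, 0.767, -0.641, -0.002]
contact_force: [-0.1, -0.2, 0.5]
width: 0.0855
clock 27.22 pos [ 0.442  -0.3671  0.033 ] yaw -79.8 q6 31 tilt 1.54 width 85.5 F [-0.1 -0.2  0.5]
turn(tool) 0.0  (rows 0.0) shift tool mm [-0.3  1.3  2. ] norm 2.4 rows 0.1 shift without turn [-0.3  1.3  2. ]
tool z [  14.5   22.6 -999.6] q [-47.59  25.96 101.79   1.87  52.66  31.08]
```

View pics/w11.png

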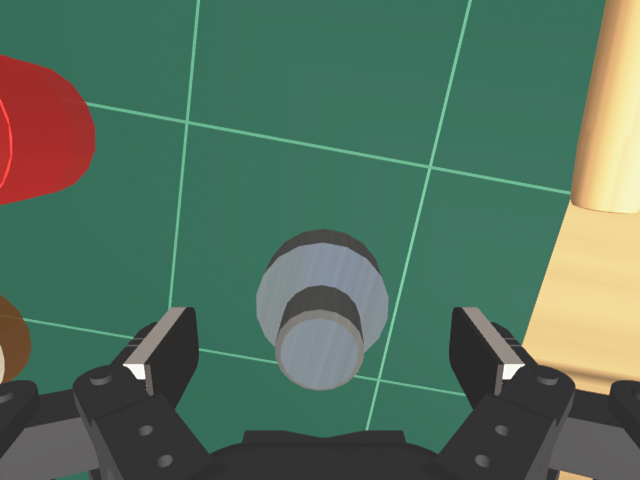

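```bash
python3 -m inch '[[1,0,1.5,2,0],[1,0,0,0,0],[-1,0,0,0,0],[-1,0,0,0,0],[-1,0,0,0,0],[-1,0,0,0,0],[-1,0,0,0,0],[-1,0,0,0,0],[-1,0,0,0,0],[-1,0,0,0,0]]' 70;python3 go.py .4407 -.367 .031; python3 -m inch '[[-1,0,0,-4,0],[-1,0,0,-8,0],[-1,0,0,-15,0],[-1,0,0,-18,0],[-1,0,0,-20,0],[-1,0,0,-20,0],[-1,0,0,-20,0],[-1,0,0,-20,0],[-1,0,0,-20,0],[-1,0,0,-10,0],[-1,0,0,0,0],[-1,0,0,0,0]]'; python3 go.py .5190 .1263 .17
python3 - <<'E'
from wl import *
look("w12")
E
```

```text
clock: 28.1
position: [0.4407, -0.3675, 0.0321]
ee_rot: [-0.013, 0.767, -0.642, -0.001]
contact_force: [-0.3, 1.8, -0.3]
width: 0.0262
clock 28.10 pos [ 0.4407 -0.3675  0.0321] yaw -79.8 q6 31 tilt 1.54 width 26.2 F [-0.3  1.8 -0.3]
turn(tool) 0.0  (rows 0.0) shift tool mm [-0.4 -0.1  1.1] norm 1.2 rows 0.0 shift without turn [-0.4 -0.1  1.1]
tool z [  15.5   22.  -999.6] q [-47.73  25.95 102.     1.9   52.4   30.93]
clock: 29.1
position: [0.4341, -0.3675, 0.192]
ee_rot: [-0.014, 0.767, -0.642, -0.009]
contact_force: [0.0, 0.0, -3.6]
width: 0.0257
clock 29.10 pos [ 0.4341 -0.3675  0.192 ] yaw -79.8 q6 31 tilt 1.86 width 25.7 F [ 0.   0.  -3.6]
turn(tool) 0.0  (rows 0.0) shift tool mm [-470.2 -170.5   38.3] norm 501.6 rows 12.0 shift without turn [-470.2 -170.5   38.3]
tool z [   4.5   32.2 -999.5] q [-48.18  17.22  89.94   1.48  74.05  31.22]
```

View pics/w12.png

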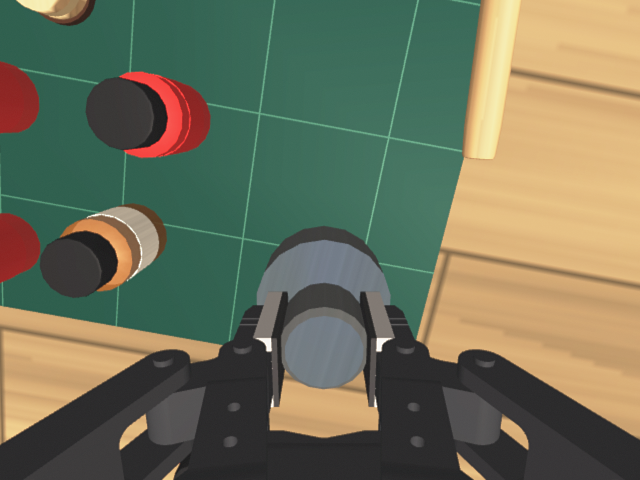

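```bash
python3 -m inch '[[-1,-10,-4,0,0],[-1,-18,-7,0,0],[-1,-25,-9,0,0],[-1,-28,-10,0,0],[-1,-28,-10,0,0],[-1,-28,-10,0,0],[-1,-28,-10,0,0],[-1,-28,-10,0,0],[-1,-28,-10,0,0],[-1,-28,-10,0,0],[-1,-28,-10,0,0],[-1,-28,-10,0,0],[-1,-28,-10,0,0],[-1,-28,-10,0,0],[-1,-28,-10,0,0],[-1,-25,-9,0,0],[-1,-18,-7,0,0],[-1,-12,-5,0,0],[-1,-6,-3,0,0],[-1,0,0,0,0]]';python3 go.py .5190 .1263 .17
```

```text
clock: 30.82
position: [0.4984, 0.1443, 0.1872]
ee_rot: [-0.007, 0.766, -0.642, -0.035]
contact_force: [-0.4, -0.8, -3.9]
width: 0.026
clock 30.82 pos [0.4984 0.1443 0.1872] yaw -80.0 q6 85 tilt 4.14 width 26.0 F [-0.4 -0.8 -3.9]
turn(tool) 0.0  (rows 0.0) shift tool mm [ 22.3 -17.7  15.2] norm 32.3 rows 0.8 shift without turn [ 22.3 -17.7  15.2]
tool z [ -44.9   56.5 -997.4] q [ 5.98 13.63 95.95  3.66 72.68 84.8 ]
```

```bash
python3 -m inch '[[-1,11,-9,0,0],[-1,11,-9,0,0],[-1,0,0,0,0]]';python3 go.py .5190 .1263 .17; python3 -m inch '[[-1,0,0,-30,0],[-1,0,0,-30,0],[-1,0,0,0,0]]';python3 go.py .5190 .1263 .17;  python3 -m inch '[[-1,0,0,6,0],[-1,0,0,6,0],[-1,0,0,6,0],[-1,0,0,6,0],[-1,0,0,6,0],[-1,0,0,6,0],[-1,0,0,6,0],[-1,0,0,6,0],[-1,0,0,0,0]]';python3 go.py .5190 .1263 .17
```

```text
clock: 31.07
position: [0.519, 0.1237, 0.1833]
ee_rot: [-0.005, 0.766, -0.641, -0.036]
contact_force: [0.0, -0.8, -5.1]
width: 0.0261
clock 31.07 pos [0.519  0.1237 0.1833] yaw -79.9 q6 82 tilt 4.17 width 26.1 F [ 0.  -0.8 -5.1]
turn(tool) 0.0  (rows 0.0) shift tool mm [-1.7 -0.9 13.4] norm 13.5 rows 0.3 shift without turn [-1.7 -0.9 13.4]
tool z [ -49.    53.8 -997.3] q [ 3.68 15.26 94.24  3.41 73.14 82.46]
clock: 31.32
position: [0.5215, 0.1154, 0.2414]
ee_rot: [-0.001, 0.764, -0.644, -0.039]
contact_force: [1.8, -0.5, -3.4]
width: 0.026
clock 31.32 pos [0.5215 0.1154 0.2414] yaw -80.3 q6 83 tilt 4.47 width 26.0 F [ 1.8 -0.5 -3.4]
turn(tool) 0.0  (rows 0.0) shift tool mm [-6.8 -2.8 71.9] norm 72.3 rows 1.7 shift without turn [-6.8 -2.8 71.9]
tool z [ -57.8   52.4 -997. ] q [ 2.83 13.46 88.22  3.2  81.5  82.53]
clock: 32.07
position: [0.5138, 0.115, 0.1811]
ee_rot: [0.003, 0.762, -0.646, -0.044]
contact_force: [-1.1, -0.4, -4.6]
width: 0.0256
clock 32.07 pos [0.5138 0.115  0.1811] yaw -80.7 q6 82 tilt 5.01 width 25.6 F [-1.1 -0.4 -4.6]
turn(tool) 0.0  (rows 0.0) shift tool mm [-9.6 -7.6 11.3] norm 16.6 rows 0.4 shift without turn [-9.6 -7.6 11.3]
tool z [ -70.5   51.4 -996.2] q [ 2.84 15.47 94.34  3.27 74.12 82.39]
```

```bash
cat > wt.py <<'E'
from h import *
import go
def rel(pos,q,obj):
    G=np.eye(4); G[:3,:3]=R.from_quat([q[1],q[2],q[3],q[0]]).as_matrix(); G[:3,3]=pos
    W=np.eye(4); W[:3,3]=obj; return np.linalg.inv(G)@W
def report(M,tgt,name):
    T=tool(); W=T@M
    print(name,"underside centre",W[:3,3].round(4),"axis*1000",(W[:3,2]*1000).round(0))
    d=np.array(tgt)-W[:3,3]; print("shift tool mm",(T[:3,:3].T@d*1000).round(1)," world",(d*1000).round(1))
MW=rel([.4407,-.3675,.0321],[-.013,.767,-.642,-.001],[.4407,-.367,0])
if __name__=="__main__":
    report(MW,(.5190,.1263,.038),"weight"); go.go(.519,.1263,.07)
E
python3 wt.py
python3 - <<'E'
from wl import *
p=shot("side"); cv2.imwrite("pics/s13.png",cv2.resize(p["frame"][150:400,120:440,::-1],None,fx=2.4,fy=2.4,interpolation=cv2.INTER_CUBIC))
E
```

```text
weight underside centre [0.5111 0.1165 0.1491] axis*1000 [ 86. -30. 996.]
shift tool mm [ -1.4 -16.2 110.7]  world [   7.9    9.8 -111.1]
clock 32.07 pos [0.5138 0.115  0.1811] yaw -80.7 q6 82 tilt 5.01 width 25.6 F [-1.1 -0.4 -4.6]
turn(tool) 0.0  (rows 0.0) shift tool mm [ -3.4 -13.7 110.9] norm 111.8 rows 2.7 shift without turn [ -3.4 -13.7 110.9]
tool z [ -70.5   51.4 -996.2] q [ 2.84 15.47 94.34  3.27 74.12 82.39]
```

View pics/s13.png

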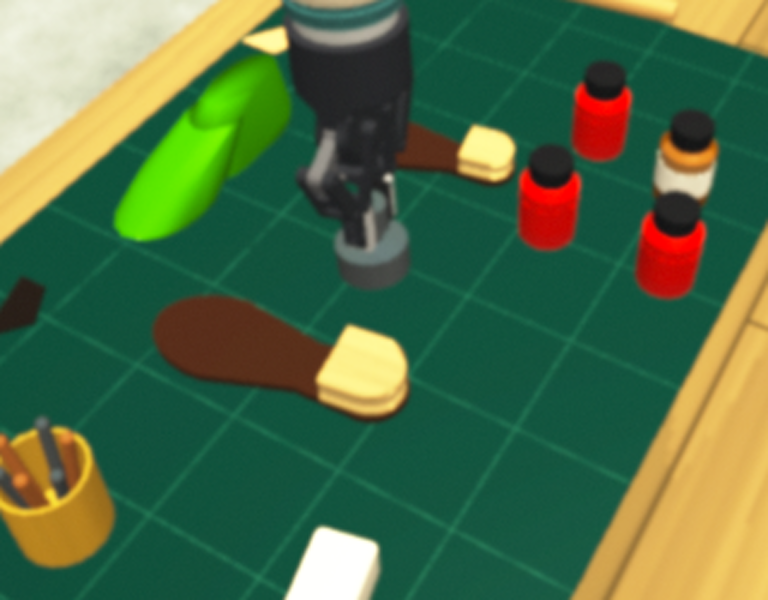

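The side view shows both heel blocks seated, and the weight held with a lean of about 5°. I descend in few, larger rows, since the drift comes per row.

```bash
python3 -m inch '[[-1,-1,-9,35,0.3],[-1,-1,-9,38,0.3],[-1,0,0,0,0]]';python3 wt.py
```

```text
clock: 32.37
position: [0.5308, 0.1243, 0.1096]
ee_rot: [-0.001, 0.759, -0.65, -0.039]
contact_force: [-1.9, 0.1, -4.2]
width: 0.0262
weight underside centre [0.5284 0.1258 0.0776] axis*1000 [ 75. -31. 997.]
shift tool mm [ 0.5  7.2 40.1]  world [ -9.4   0.5 -39.6]
clock 32.37 pos [0.5308 0.1243 0.1096] yaw -81.2 q6 83 tilt 4.51 width 26.2 F [-1.9  0.1 -4.2]
turn(tool) 0.0  (rows 0.0) shift tool mm [-1.4  9.3 40.3] norm 41.3 rows 1.0 shift without turn [-1.4  9.3 40.3]
tool z [ -58.9   52.  -996.9] q [ 3.71 20.19 98.46  3.54 64.58 83.25]
```

```bash
python3 -m inch '[[-1,0.5,7.5,30,0],[-1,0,0,0,0]]';python3 wt.py
```

```text
clock: 32.53
position: [0.5219, 0.1245, 0.08]
ee_rot: [-0.0, 0.759, -0.65, -0.04]
contact_force: [-3.6, -0.5, -5.1]
width: 0.0261
weight underside centre [0.5195 0.126  0.048 ] axis*1000 [ 75. -31. 997.]
shift tool mm [ 0.2 -0.1 10. ]  world [ -0.5   0.3 -10. ]
clock 32.53 pos [0.5219 0.1245 0.08  ] yaw -81.2 q6 83 tilt 4.53 width 26.1 F [-3.6 -0.5 -5.1]
turn(tool) 0.0  (rows 0.0) shift tool mm [-1.6  2.  10.2] norm 10.6 rows 0.3 shift without turn [-1.6  2.  10.2]
tool z [ -59.6   51.9 -996.9] q [  3.79  21.33 101.66   3.68  60.27  82.97]
```

```bash
python3 -m inch '[[-1,0,0,7,0],[-1,0,0,0,0]]';python3 wt.py
python3 - <<'E'
from wl import *
look("w13")
E
```

```text
clock: 32.7
position: [0.5232, 0.125, 0.0751]
ee_rot: [-0.001, 0.759, -0.649, -0.038]
contact_force: [-0.6, 0.1, -4.5]
width: 0.0263
weight underside centre [0.5209 0.1265 0.0431] axis*1000 [ 72. -31. 997.]
shift tool mm [0.2 1.6 5.2]  world [-1.9 -0.2 -5.1]
clock 32.70 pos [0.5232 0.125  0.0751] yaw -81.2 q6 83 tilt 4.41 width 26.3 F [-0.6  0.1 -4.5]
turn(tool) 0.0  (rows 0.0) shift tool mm [-1.6  3.7  5.4] norm 6.8 rows 0.2 shift without turn [-1.6  3.7  5.4]
tool z [ -56.5   52.2 -997. ] q [  3.83  21.66 101.96   3.72  59.47  82.93]
```

View pics/w13.png

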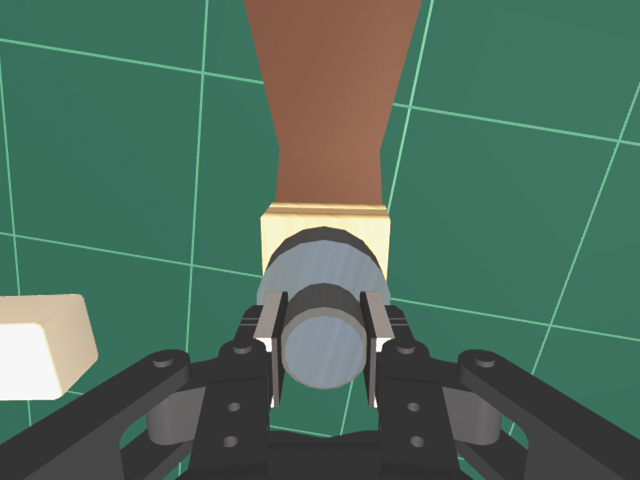

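```bash
python3 -m inch '[[-1,0,1.8,3,0],[-1,0,0,0,0]]';python3 wt.py
```

```text
clock: 32.92
position: [0.526, 0.1251, 0.0765]
ee_rot: [-0.005, 0.76, -0.65, -0.035]
contact_force: [-0.5, -0.3, -5.4]
width: 0.0258
weight underside centre [0.5241 0.1266 0.0445] axis*1000 [ 61. -32. 998.]
shift tool mm [-0.1  4.8  6.7]  world [-5.1 -0.3 -6.5]
clock 32.92 pos [0.526  0.1251 0.0765] yaw -81.1 q6 83 tilt 4.01 width 25.8 F [-0.5 -0.3 -5.4]
turn(tool) 0.0  (rows 0.0) shift tool mm [-1.9  6.5  6.9] norm 9.7 rows 0.2 shift without turn [-1.9  6.5  6.9]
tool z [ -45.5   53.  -997.6] q [  3.82  21.47 102.     3.74  58.98  82.89]
```

```bash
python3 -m inch '[[-1,0,5,-1.5,0],[-1,0,0,0,0]]';python3 wt.py
python3 - <<'E'
from wl import *
p=look("w14")
E
```

```text
clock: 33.08
position: [0.5224, 0.1242, 0.0803]
ee_rot: [-0.007, 0.76, -0.65, -0.033]
contact_force: [-0.6, 0.4, -4.8]
width: 0.026
weight underside centre [0.5205 0.1258 0.0483] axis*1000 [ 57. -32. 998.]
shift tool mm [-0.2  1.1 10.3]  world [ -1.5   0.5 -10.3]
clock 33.08 pos [0.5224 0.1242 0.0803] yaw -81.1 q6 83 tilt 3.88 width 26.0 F [-0.6  0.4 -4.8]
turn(tool) 0.0  (rows 0.0) shift tool mm [-2.   2.6 10.5] norm 11.0 rows 0.3 shift without turn [-2.   2.6 10.5]
tool z [ -41.7   53.3 -997.7] q [  3.75  20.85 102.38   3.74  59.01  82.83]
```

View pics/w14.png

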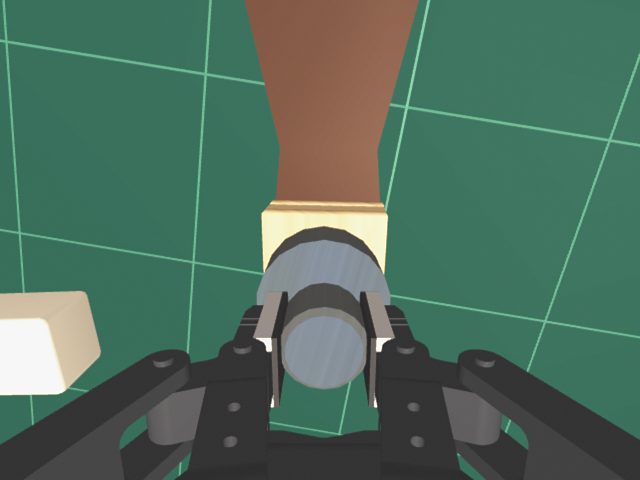

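```bash
python3 - <<'E'
from wl import *
p=shot("wrist"); print(onz(p,(328,203.5),.008), onz(p,(325,212.5),.038))
E
python3 -m inch '[[-1,0,1.5,5,0],[-1,0,0,2,0]]';python3 wt.py
```

```text
[0.54813979 0.13010554 0.008     ] [0.55064619 0.13036612 0.038     ]
clock: 33.35
position: [0.5224, 0.1244, 0.0737]
ee_rot: [-0.008, 0.76, -0.65, -0.032]
contact_force: [-0.2, -0.5, -3.7]
width: 0.0261
weight underside centre [0.5207 0.126  0.0417] axis*1000 [ 53. -33. 998.]
shift tool mm [-0.4  1.6  3.8]  world [-1.7  0.3 -3.7]
clock 33.35 pos [0.5224 0.1244 0.0737] yaw -81.1 q6 83 tilt 3.75 width 26.1 F [-0.2 -0.5 -3.7]
turn(tool) 0.0  (rows 0.0) shift tool mm [-2.1  3.   4. ] norm 5.4 rows 0.1 shift without turn [-2.1  3.   4. ]
tool z [ -37.4   53.5 -997.9] q [  3.78  21.17 103.01   3.79  57.82  82.77]
```

```bash
python3 -m inch '[[-1,0,2,2.5,0]]';python3 wt.py;python3 -m inch '[[-1,0,2,1.5,0]]';python3 wt.py
```

```text
clock: 33.43
position: [0.521, 0.1243, 0.0712]
ee_rot: [-0.009, 0.76, -0.65, -0.031]
contact_force: [0.3, -0.2, 4.9]
width: 0.0261
weight underside centre [0.5193 0.1258 0.0392] axis*1000 [ 52. -33. 998.]
shift tool mm [-0.4  0.2  1.2]  world [-0.3  0.5 -1.2]
clock 33.43 pos [0.521  0.1243 0.0712] yaw -81.1 q6 83 tilt 3.71 width 26.1 F [ 0.3 -0.2  4.9]
turn(tool) 0.0  (rows 0.0) shift tool mm [-2.2  1.6  1.4] norm 3.1 rows 0.1 shift without turn [-2.2  1.6  1.4]
tool z [ -36.2   53.7 -997.9] q [  3.77  21.2  103.43   3.81  57.31  82.73]
clock: 33.52
position: [0.5207, 0.1243, 0.0709]
ee_rot: [-0.01, 0.76, -0.65, -0.03]
contact_force: [0.0, -0.0, 12.9]
width: 0.0261
weight underside centre [0.5191 0.1259 0.0389] axis*1000 [ 48. -33. 998.]
shift tool mm [-0.4  0.1  0.9]  world [-0.1  0.4 -0.9]
clock 33.52 pos [0.5207 0.1243 0.0709] yaw -81.1 q6 83 tilt 3.62 width 26.1 F [ 0.  -0.  12.9]
turn(tool) 0.0  (rows 0.0) shift tool mm [-2.2  1.3  1.1] norm 2.7 rows 0.1 shift without turn [-2.2  1.3  1.1]
tool z [ -32.2   54.3 -998. ] q [  3.76  21.08 103.67   3.85  56.95  82.69]
```

```bash
python3 -m inch '[[-0.3,0,0,0,0],[-0.2,0,0,0,0],[0,0,0,0,0],[1,0,0,0,0],[1,0,0,0,0],[1,0,0,0,0]]';python3 wt.py
python3 - <<'E'
from wl import *
p=look("w15")
E
```

```text
clock: 34.02
position: [0.5215, 0.1247, 0.072]
ee_rot: [-0.011, 0.76, -0.65, -0.029]
contact_force: [-0.2, 0.4, -0.1]
width: 0.0769
weight underside centre [0.52   0.1263 0.04  ] axis*1000 [ 45. -34. 998.]
shift tool mm [0. 1. 2.]  world [-1. -0. -2.]
clock 34.02 pos [0.5215 0.1247 0.072 ] yaw -81.1 q6 83 tilt 3.59 width 76.9 F [-0.2  0.4 -0.1]
turn(tool) 0.0  (rows 0.0) shift tool mm [-1.8  2.2  2.2] norm 3.6 rows 0.1 shift without turn [-1.8  2.2  2.2]
tool z [ -29.6   55.1 -998. ] q [  3.77  21.   103.6    3.9   56.94  82.69]
```

View pics/w15.png

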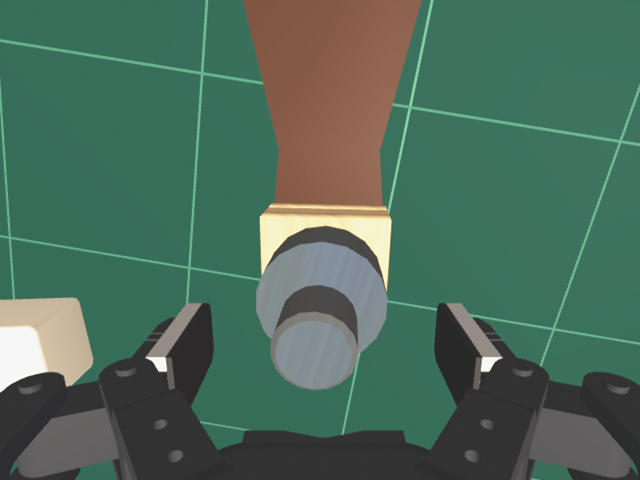

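```bash
python3 -m inch '[[1,0,0,-15,0],[1,0,0,-30,0],[1,0,0,-35,0],[1,0,0,-35,0],[1,0,0,-20,0],[1,0,0,0,0],[1,0,0,0,0]]';python3 wt.py
python3 - <<'E'
from wl import *
p=look("w16"); q=shot("side"); cv2.imwrite("pics/s16.png",cv2.resize(q["frame"][190:390,160:400,::-1],None,fx=2.5,fy=2.5,interpolation=cv2.INTER_CUBIC))
E
```

```text
clock: 34.65
position: [0.5239, 0.1166, 0.2102]
ee_rot: [-0.009, 0.759, -0.65, -0.032]
contact_force: [-0.1, -0.8, -0.9]
width: 0.0854
weight underside centre [0.5222 0.1181 0.1782] axis*1000 [ 53. -33. 998.]
shift tool mm [ -0.3  -2.1 140.4]  world [  -3.2    8.2 -140.2]
clock 34.65 pos [0.5239 0.1166 0.2102] yaw -81.1 q6 83 tilt 3.75 width 85.4 F [-0.1 -0.8 -0.9]
turn(tool) 0.0  (rows 0.0) shift tool mm [ -2.   -0.6 140.6] norm 140.6 rows 3.4 shift without turn [ -2.   -0.6 140.6]
tool z [ -36.9   54.  -997.9] q [ 2.92 14.08 91.85  3.3  76.05 83.17]
```

View pics/w16.png

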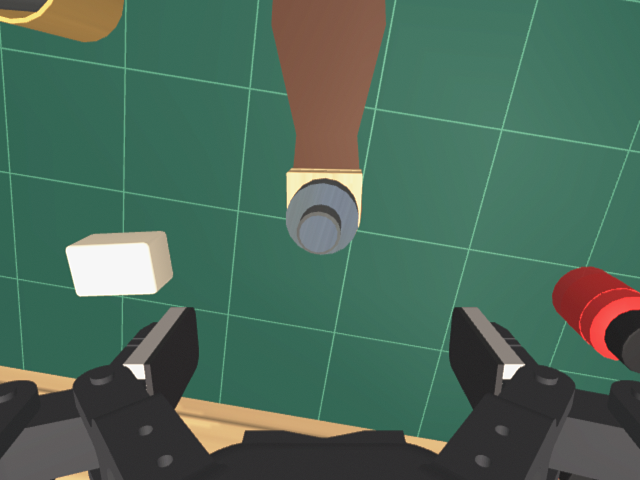

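View pics/s16.png

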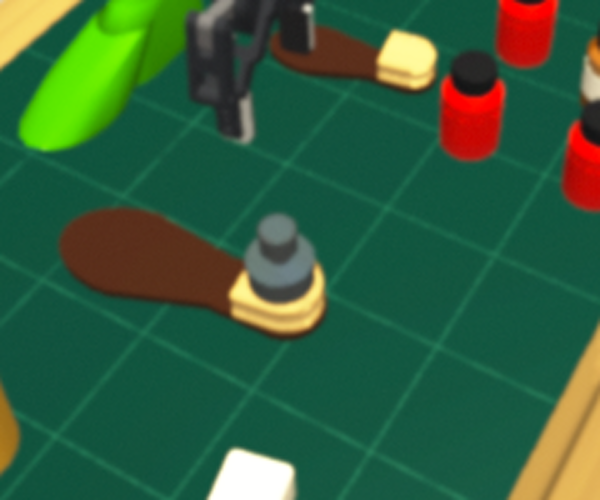

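Run:
```python
from wl import *
p=shot("wrist"); cv2.imwrite("pics/w16c.png",cv2.resize(p["frame"][155:265,265:385,::-1],None,fx=5,fy=5,interpolation=cv2.INTER_CUBIC))
c=proj(p,[[.519,.1263,.062],[.519,.1263,.098]]); print("expected base-top ctr, knob-top ctr in crop px",((c-[265,155])*5).round(0))
X=place(prism(Dpts(.06,.056),.038,.038),.519,.1263,.137); u=(proj(p,X[:2])-[265,155])*5; print("front top corners",u.round(0))
```

```text
expected base-top ctr, knob-top ctr in crop px [[282. 324.]
 [264. 396.]]
front top corners [[487.  89.]
 [106.  80.]]
```

View pics/w16c.png

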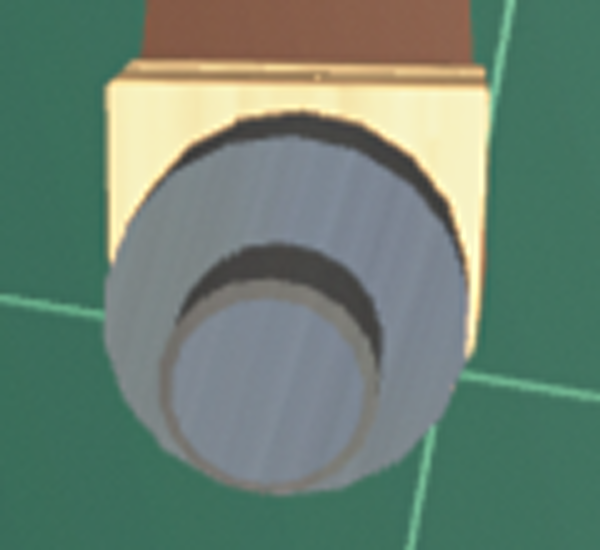

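Weight upright, within about 1.5 mm of the block's middle. Tool tilt drifts inward on sideways moves and outward on descents, and I'll use that. Next is the bottle.

```bash
python3 go.py .40 -.217 .2; python3 -m inch '[[1,20,5,0,0],[1,38,13,0,0],[1,39,14,0,0],[1,39,14,0,0],[1,39,14,0,0],[1,39,14,0,0],[1,39,14,-5,0],[1,39,14,-5,0],[1,30,10,0,0],[1,12,4,0,0],[1,0,0,0,0],[1,0,0,0,0]]'; python3 go.py .39 -.217 .2
python3 - <<'E'
from wl import *
p=look("w17"); marks(p,"bottle_c")
E
```

```text
clock 34.80 pos [0.5227 0.1167 0.2082] yaw -81.2 q6 83 tilt 3.88 width 85.4 F [ 0.5  1.4 -0.1]
turn(tool) 0.0  (rows 0.0) shift tool mm [310.8 172.8  -4.7] norm 355.6 rows 8.5 shift without turn [310.8 172.8  -4.7]
tool z [ -41.    53.9 -997.7] q [ 2.93 14.18 92.    3.31 76.03 83.17]
clock: 35.8
position: [0.4487, -0.2362, 0.1788]
ee_rot: [-0.002, 0.76, -0.647, -0.052]
contact_force: [-0.3, 0.5, -0.8]
width: 0.0855
clock 35.80 pos [ 0.4487 -0.2362  0.1788] yaw -81.0 q6 44 tilt 5.98 width 85.5 F [-0.3  0.5 -0.8]
turn(tool) 0.0  (rows 0.0) shift tool mm [-29.8  56.  -15.3] norm 65.2 rows 1.6 shift without turn [-29.8  56.  -15.3]
tool z [ -76.3   71.  -994.6] q [-36.14  15.24  95.11   0.73  75.59  44.46]
bottle_c mark [([298.0, 150.0], 0.76), ([294.0, 292.0], 0.75)] reg [([351.0, 409.0, 62.0, 35.0], 0.9), ([250.0, 237.0, 83.0, 112.0], 0.73), ([88.0, 243.0, 118.0, 112.0], 0.72), ([77.0, 97.0, 139.0, 88.0], 0.59)]
```

View pics/w17.png

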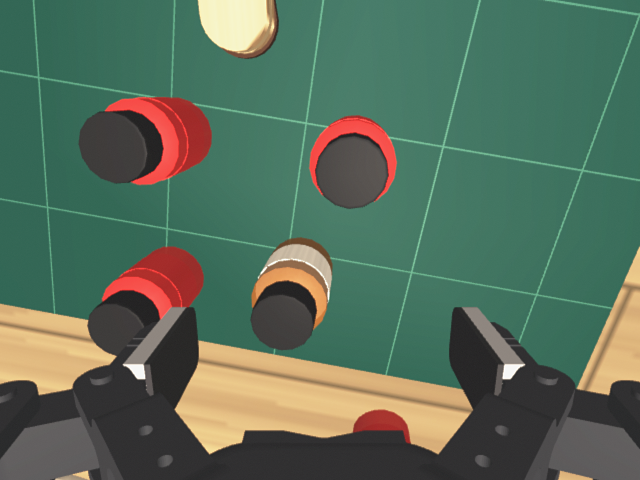

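```bash
python3 -m inch '[[1,0,0,-30,0],[1,0,0,-41,0],[1,0,0,-41,0],[1,0,0,-41,0],[1,0,0,-20,0],[1,0,0,0,0]]'; python3 go.py .40 -.217 .2; python3 -m inch '[[1,0,0,25,0],[1,0,0,38,0],[1,0,0,38,0],[1,0,0,25,0],[1,0,0,0,0]]'; python3 go.py .39 -.217 .2
```

```text
clock: 36.45
position: [0.4629, -0.2353, 0.3561]
ee_rot: [-0.003, 0.766, -0.64, -0.058]
contact_force: [1.1, -0.6, -0.4]
width: 0.085
clock 36.45 pos [ 0.4629 -0.2353  0.3561] yaw -80.0 q6 45 tilt 6.61 width 85.0 F [ 1.1 -0.6 -0.4]
turn(tool) 0.0  (rows 0.0) shift tool mm [-14.4  47.7 161.8] norm 169.3 rows 4.1 shift without turn [-14.4  47.7 161.8]
tool z [ -84.1   78.7 -993.4] q [-35.26  12.04  74.44   0.91 100.06  44.65]
clock: 36.87
position: [0.4553, -0.2182, 0.2291]
ee_rot: [-0.005, 0.77, -0.636, -0.052]
contact_force: [-0.1, 0.9, -0.2]
width: 0.0852
clock 36.87 pos [ 0.4553 -0.2182  0.2291] yaw -79.3 q6 45 tilt 6.01 width 85.2 F [-0.1  0.9 -0.2]
turn(tool) 0.0  (rows 0.0) shift tool mm [-10.8  62.1  33.9] norm 71.6 rows 1.7 shift without turn [-10.8  62.1  33.9]
tool z [ -74.6   73.5 -994.5] q [-34.29  13.03  90.7    1.08  82.18  44.66]
```

```bash
python3 -m inch '[[1,-2,10,5,0],[1,-3,12,8,0],[1,-3,12,8,0],[1,-2,10,8,0],[1,0,8,8,0],[1,0,4,8,0],[1,0,0,8,0],[1,0,0,4,0],[1,0,0,0,0]]'; python3 go.py .39 -.217 .2
```

```text
clock: 37.62
position: [0.3943, -0.2068, 0.1762]
ee_rot: [-0.006, 0.774, -0.631, -0.053]
contact_force: [0.4, 0.7, -1.7]
width: 0.0853
clock 37.62 pos [ 0.3943 -0.2068  0.1762] yaw -78.6 q6 41 tilt 6.08 width 85.3 F [ 0.4  0.7 -1.7]
turn(tool) 0.0  (rows 0.0) shift tool mm [  7.    7.7 -24.1] norm 26.2 rows 0.6 shift without turn [  7.    7.7 -24.1]
tool z [ -74.4   75.3 -994.4] q [-37.34  10.22 102.42   0.88  73.38  40.8 ]
```

Run:
```python
from wl import *
p=look("w18"); marks(p,"bottle_c")
print(proj(p,[[.39,-.217,.0],[.39,-.217,.09]]))
```

```text
bottle_c mark [([231.0, 186.0], 0.84), ([435.0, 424.0], 0.81), ([53.0, 206.0], 0.61)] reg [([131.0, 182.0, 116.0, 106.0], 0.76), ([377.0, 27.0, 104.0, 103.0], 0.71), ([388.0, 373.0, 72.0, 82.0], 0.71), ([135.0, 0.0, 132.0, 99.0], 0.59)]
[[356.01758728 208.9965433 ]
 [353.39280138 249.55097291]]
```

View pics/w18.png

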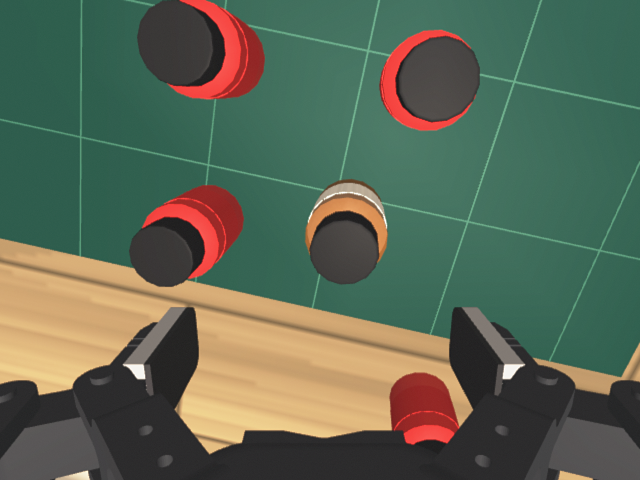

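Run:
```python
from h import *; import pickle,go
p=shot("wrist")
o=pickle.load(open("m1.pkl","rb")); pt=o["top","tin"][0]; 
b=onz(p,(344.5,249.5),.09); b2=onz(pt,(403.8,306.5),.09); print(b,b2,tri([p,pt],[(344.5,249.5),(403.8,306.5)]))
go.go((b[0]+b2[0])/2,(b[1]+b2[1])/2,.1)
```

```text
[ 0.38931585 -0.21290399  0.09      ] [ 0.38658276 -0.21340258  0.09      ] [ 0.38662664 -0.21378168  0.083315  ]
clock 37.82 pos [ 0.3949 -0.2076  0.177 ] yaw -78.6 q6 41 tilt 5.98 width 85.5 F [0.3 0.8 0.6]
turn(tool) 0.0  (rows 0.0) shift tool mm [10.8  3.6 76.7] norm 77.5 rows 1.9 shift without turn [10.8  3.6 76.7]
tool z [ -73.2   74.1 -994.6] q [-37.36  10.2  102.31   0.87  73.41  40.79]
```

```bash
cat > tl.py <<'E'
from h import *
s=manip.get_state(); q=np.degrees(s["qpos"]); T=tool(); print("t %.2f sum %.2f q4 %.2f pos %s z %s"%(s["clock"],q[1]+q[2]+q[4]-180,q[3],T[:3,3].round(3),(T[:3,2]*1000).round(0)))
E
python3 -m inch '[[1,26,-30,0,0],[1,26,-30,0,0],[1,0,0,0,0]]' >/dev/null; python3 tl.py; python3 -m inch '[[1,-26,30,0,0],[1,-26,30,0,0],[1,0,0,0,0]]' >/dev/null; python3 tl.py; python3 -m inch '[[1,0,0,8,0],[1,0,0,8,0],[1,0,0,8,0],[1,0,0,8,0],[1,0,0,0,0]]'>/dev/null; python3 tl.py
```

```text
t 38.07 sum 5.89 q4 0.98 pos [ 0.465 -0.246  0.169] z [ -73.   74. -995.]
t 38.32 sum 6.04 q4 0.87 pos [ 0.398 -0.209  0.175] z [ -75.   75. -994.]
t 38.73 sum 5.80 q4 0.92 pos [ 0.396 -0.207  0.141] z [ -71.   73. -995.]
```

```bash
python3 -m inch '[[1,0,0,0,-4],[1,0,0,0,-7],[1,0,0,0,-7],[1,0,0,0,-7],[1,0,0,0,-7],[1,0,0,0,-7],[1,0,0,0,-7],[1,0,0,0,-7],[1,0,0,0,-7],[1,0,0,0,-7],[1,0,0,0,-7],[1,0,0,0,-7],[1,0,0,0,-7],[1,0,0,0,-7],[1,0,0,0,-7],[1,0,0,0,-7],[1,0,0,0,-7],[1,0,0,0,-7],[1,0,0,0,-6],[1,0,0,0,0]]' >/dev/null; python3 tl.py; python3 go.py .388 -.213 .1
python3 - <<'E'
from wl import *
p=look("w19")
E
```

```text
t 40.40 sum 6.18 q4 0.95 pos [ 0.406 -0.213  0.132] z [ -76.   77. -994.]
clock 40.40 pos [ 0.4056 -0.2129  0.1318] yaw 54.0 q6 -92 tilt 6.24 width 85.7 F [-0.5 -0.  -0.7]
turn(tool) 0.0  (rows 0.0) shift tool mm [-11.  -10.7  32.9] norm 36.3 rows 0.9 shift without turn [-11.  -10.7  32.9]
tool z [ -76.4   77.2 -994.1] q [-37.11  13.79 104.76   0.95  67.63 -91.6 ]
```

View pics/w19.png

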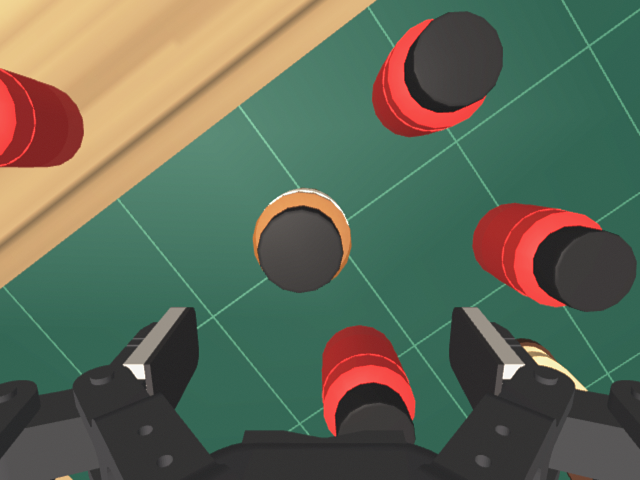

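Run:
```python
from h import *; import go
p=shot("wrist"); b=onz(p,(300.5,249.5),.09); print(b)
go.go(.3878,-.2132,.032)
```

```text
[ 0.38599183 -0.21121682  0.09      ]
clock 40.50 pos [ 0.4055 -0.2128  0.1318] yaw 53.8 q6 -91 tilt 6.24 width 85.2 F [-0.9 -0.1 -0.5]
turn(tool) 0.0  (rows 0.0) shift tool mm [-12.5  -3.3 100.5] norm 101.4 rows 2.4 shift without turn [-12.5  -3.3 100.5]
tool z [ -76.5   77.2 -994.1] q [-37.12  13.78 104.76   0.96  67.64 -91.33]
```

```bash
python3 go.py .3855 -.211 .032; python3 -m inch '[[1,-6,-1,0,0],[1,-6,-1,3,0],[1,0,0,8,0],[1,0,0,12,0],[1,0,0,12,0],[1,0,0,8,0],[1,0,0,0,0]]' ; python3 go.py .3855 -.211 .032;python3 tl.py
```

```text
clock 40.50 pos [ 0.4055 -0.2128  0.1318] yaw 53.8 q6 -91 tilt 6.24 width 85.2 F [-0.9 -0.1 -0.5]
turn(tool) 0.0  (rows 0.0) shift tool mm [-12.1  -6.4 100.9] norm 101.8 rows 2.4 shift without turn [-12.1  -6.4 100.9]
tool z [ -76.5   77.2 -994.1] q [-37.12  13.78 104.76   0.96  67.64 -91.33]
clock: 41.08
position: [0.3921, -0.2198, 0.0856]
ee_rot: [-0.051, 0.893, 0.448, -0.017]
contact_force: [-0.6, 0.5, -0.1]
width: 0.0852
clock 41.08 pos [ 0.3921 -0.2198  0.0856] yaw 53.2 q6 -92 tilt 6.18 width 85.2 F [-0.6  0.5 -0.1]
turn(tool) 0.0  (rows 0.0) shift tool mm [ 2.3 -4.8 54.5] norm 54.7 rows 1.3 shift without turn [ 2.3 -4.8 54.5]
tool z [ -75.9   76.5 -994.2] q [-38.73  16.11 109.41   0.8   60.63 -92.42]
t 41.08 sum 6.15 q4 0.80 pos [ 0.392 -0.22   0.086] z [ -76.   76. -994.]
```

```bash
python3 -m inch '[[1,1,-2,8,0],[1,1,-3,12,0],[1,0,0,12,0],[1,0,0,10,0],[1,0,0,0,0],[1,0,0,0,0]]' ; python3 go.py .3855 -.211 .032;python3 tl.py
python3 - <<'E'
from wl import *
p=look("w20")
E
```

```text
clock: 41.58
position: [0.3858, -0.2116, 0.042]
ee_rot: [-0.051, 0.893, 0.447, -0.016]
contact_force: [0.4, 0.1, -0.8]
width: 0.0849
clock 41.58 pos [ 0.3858 -0.2116  0.042 ] yaw 53.1 q6 -92 tilt 6.12 width 84.9 F [ 0.4  0.1 -0.8]
turn(tool) 0.0  (rows 0.0) shift tool mm [ 0.2  0.4 10. ] norm 10.0 rows 0.2 shift without turn [ 0.2  0.4 10. ]
tool z [ -74.8   76.  -994.3] q [-38.45  18.74 113.7    0.93  53.64 -92.16]
t 41.58 sum 6.08 q4 0.93 pos [ 0.386 -0.212  0.042] z [ -75.   76. -994.]
```

View pics/w20.png

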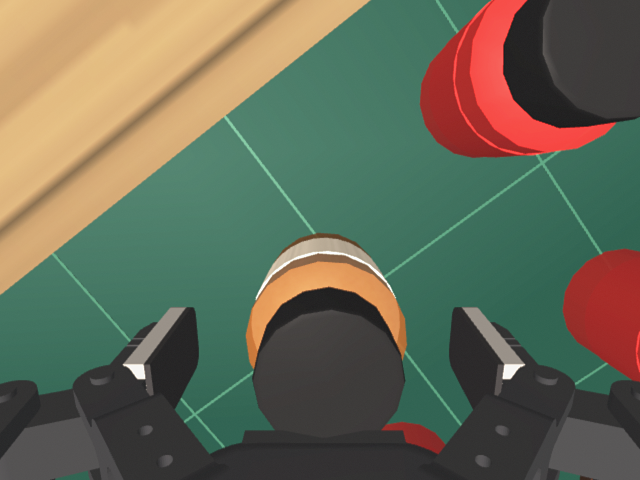

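```bash
python3 -m inch '[[1,0.5,0.4,8,0],[1,0,0,0,0],[-1,0,0,0,0],[-1,0,0,0,0],[-1,0,0,0,0],[-1,0,0,0,0],[-1,0,0,0,0],[-1,0,0,0,0]]' 40; python3 go.py .3855 -.211 .032;python3 tl.py
```

```text
clock: 42.3
position: [0.3877, -0.2121, 0.0356]
ee_rot: [-0.048, 0.893, 0.447, -0.015]
contact_force: [1.1, -0.0, -1.5]
width: 0.0507
clock 42.30 pos [ 0.3877 -0.2121  0.0356] yaw 53.1 q6 -92 tilt 5.80 width 50.7 F [ 1.1 -0.  -1.5]
turn(tool) 0.0  (rows 0.0) shift tool mm [-0.5 -2.1  3.8] norm 4.3 rows 0.1 shift without turn [-0.5 -2.1  3.8]
tool z [ -70.3   72.7 -994.9] q [-38.36  19.25 114.13   0.97  52.38 -92.1 ]
t 42.30 sum 5.76 q4 0.97 pos [ 0.388 -0.212  0.036] z [ -70.   73. -995.]
```

```bash
python3 -m inch '[[-1,0,0,-10,0],[-1,0,0,-25,0],[-1,0,0,-38,0],[-1,0,0,-40,0],[-1,0,0,-40,0],[-1,0,0,-20,0],[-1,0,0,0,0]]'; python3 tl.py;cat > bt.py <<'E'
from wt import *
MB=rel([.3877,-.2121,.0356],[-.048,.893,.447,-.015],[.3870,-.2125,0])
import sys
report(MB,(.5457,.3126,float(sys.argv[1])),"bottle"); import tl
E
python3 bt.py .13
```

```text
clock: 42.88
position: [0.3978, -0.2234, 0.2118]
ee_rot: [-0.053, 0.893, 0.446, -0.018]
contact_force: [1.2, -0.8, -1.0]
width: 0.0507
t 42.88 sum 6.37 q4 0.74 pos [ 0.398 -0.223  0.212] z [ -79.   79. -994.]
bottle underside centre [ 0.3968 -0.2236  0.1762] axis*1000 [   9.   -7. 1000.]
shift tool mm [ 517.2 -196.    76.6]  world [148.9 536.2 -46.2]
t 42.88 sum 6.37 q4 0.74 pos [ 0.398 -0.223  0.212] z [ -79.   79. -994.]
```

```bash
python3 -m inch '[[-1,12,-5,1,0],[-1,25,-9,2,0],[-1,35,-13,3,0],[-1,36,-13,3,0],[-1,36,-13,3,0],[-1,36,-13,3,0],[-1,36,-13,3,0],[-1,36,-13,3,0],[-1,36,-13,3,0],[-1,36,-13,3,0],[-1,36,-13,3,0]]'; python3 bt.py .13
```

```text
clock: 43.8
position: [0.4983, 0.1621, 0.1808]
ee_rot: [-0.061, 0.896, 0.439, -0.031]
contact_force: [1.6, -1.3, -2.1]
width: 0.051
bottle underside centre [0.4961 0.1621 0.1453] axis*1000 [ 42.  -9. 999.]
shift tool mm [149.4 -50.5  22.1]  world [ 49.6 150.5 -15.3]
t 43.80 sum 5.82 q4 5.61 pos [0.498 0.162 0.181] z [-110.   83. -990.]
```

```bash
python3 -m inch '[[-1,34,-12,5,0],[-1,34,-12,5,0],[-1,28,-10,4,0],[-1,14,-5,2,0],[-1,0,0,0,0]]'; python3 bt.py .13
```

```text
clock: 44.22
position: [0.5239, 0.2908, 0.1552]
ee_rot: [-0.066, 0.894, 0.442, -0.042]
contact_force: [0.8, 0.2, -2.0]
width: 0.0509
bottle underside centre [0.521  0.2907 0.1198] axis*1000 [ 64.  -9. 998.]
shift tool mm [ 32.3   4.6 -11.6]  world [24.7 21.9 10.2]
t 44.22 sum 5.91 q4 7.03 pos [0.524 0.291 0.155] z [-133.   81. -988.]
```

Run:
```python
import cv2,numpy as np,pickle
from h import proj
a=cv2.imread("pics/top0.png")[160:215,105:170]; b=cv2.imread("pics/side0.png")[312:392,95:175]
a=cv2.resize(a,(400,338),interpolation=cv2.INTER_CUBIC); b=cv2.resize(b,(400,400),interpolation=cv2.INTER_CUBIC)[:338]
cv2.imwrite("pics/tinz.png",np.hstack([a,b]))
o=pickle.load(open("m1.pkl","rb")); pt=o["top","tin"][0]; ps=o["side","tin"][0]
e=np.array([-np.cos(.222),-np.sin(.222)])
for r in(0,.03): 
  X=[[.648+e[0]*r,.3358+e[1]*r,.103]]; print(r,(proj(pt,X)-[105,160])*400/65,(proj(ps,X)-[95,312])*5)
```

```text
0 [[137.07202586 129.16578035]] [[183.84580505 119.77649525]]
0.03 [[154.99543681 216.59891698]] [[266.9810127  143.37410459]]
```

View pics/tinz.png

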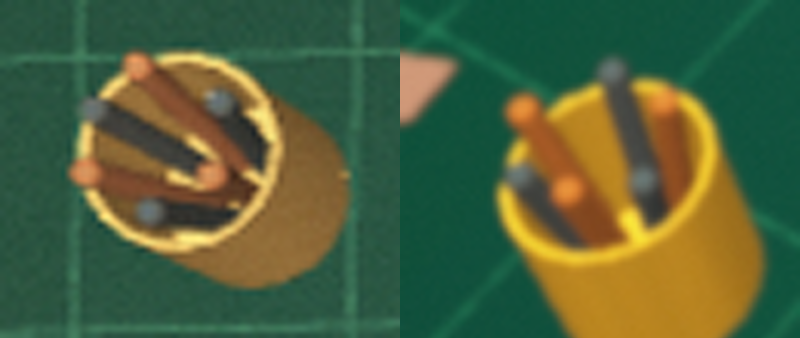

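```bash
python3 -m inch '[[-1,14,2,0,0],[-1,14,2,5,0],[-1,3,0,20,0],[-1,0,0,25,0],[-1,0,0,0,0]]'; python3 bt.py .0
python3 - <<'E'
from wl import *
p=look("w21"); q=shot("side"); cv2.imwrite("pics/s21.png",q["frame"][:,:,::-1])
E
```

```text
clock: 44.63
position: [0.532, 0.3178, 0.094]
ee_rot: [-0.066, 0.893, 0.442, -0.05]
contact_force: [-1.4, -0.2, -2.9]
width: 0.051
bottle underside centre [0.5284 0.3174 0.0585] axis*1000 [ 79.  -2. 997.]
shift tool mm [ 8.4 25.9 54.8]  world [ 17.3  -4.8 -58.5]
t 44.63 sum 6.67 q4 7.36 pos [0.532 0.318 0.094] z [-148.   74. -986.]
```

View pics/s21.png

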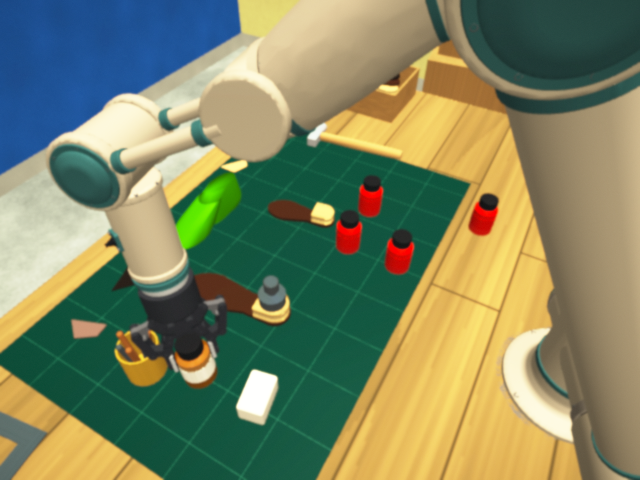

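View pics/w21.png

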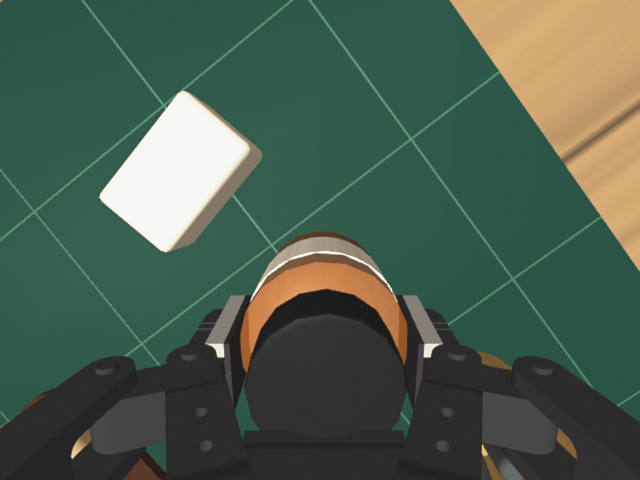

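```bash
python3 -m inch '[[-1,4,12,20,0],[-1,3,10,20,0],[-1,0,0,0,0]]'; python3 bt.py .002
```

```text
clock: 44.98
position: [0.554, 0.3137, 0.0587]
ee_rot: [-0.066, 0.894, 0.442, -0.042]
contact_force: [-0.1, -0.3, -2.2]
width: 0.0511
bottle underside centre [0.551  0.3136 0.0232] axis*1000 [ 65.  -7. 998.]
shift tool mm [-3.6 -0.3 21.6]  world [ -5.3  -1.  -21.2]
t 44.98 sum 5.94 q4 7.46 pos [0.554 0.314 0.059] z [-134.   80. -988.]
```

```bash
python3 -m inch '[[-1,-3.5,-0.3,16,0],[-1,0,0,0,0]]'; python3 bt.py .002
```

```text
clock: 45.15
position: [0.551, 0.3118, 0.0455]
ee_rot: [-0.065, 0.894, 0.441, -0.041]
contact_force: [-1.6, -0.2, -1.2]
width: 0.0505
bottle underside centre [0.5481 0.3117 0.01  ] axis*1000 [ 63.  -8. 998.]
shift tool mm [-0.7 -1.2  8.3]  world [-2.4  0.9 -8. ]
t 45.15 sum 5.81 q4 7.59 pos [0.551 0.312 0.045] z [-131.   81. -988.]
```

```bash
python3 -m inch '[[-1,-0.7,-1.2,6.5,0],[-1,0,0,0,0]]'; python3 bt.py .002;  python3 -m inch '[[-1,0,0,2.5,0]]'; python3 bt.py .002
```

```text
clock: 45.32
position: [0.5503, 0.3128, 0.0424]
ee_rot: [-0.065, 0.894, 0.441, -0.039]
contact_force: [-0.4, -1.3, -1.2]
width: 0.051
bottle underside centre [0.5475 0.3128 0.0069] axis*1000 [ 59. -10. 998.]
shift tool mm [-1.2 -0.6  5.1]  world [-1.8 -0.2 -4.9]
t 45.32 sum 5.56 q4 7.68 pos [0.55  0.313 0.042] z [-127.   83. -988.]
clock: 45.4
position: [0.5513, 0.3135, 0.0419]
ee_rot: [-0.065, 0.894, 0.441, -0.037]
contact_force: [0.6, 0.2, -1.4]
width: 0.0506
bottle underside centre [0.5487 0.3136 0.0064] axis*1000 [ 55. -11. 998.]
shift tool mm [-2.5 -1.1  4.7]  world [-3.  -1.  -4.4]
t 45.40 sum 5.34 q4 7.71 pos [0.551 0.314 0.042] z [-124.   84. -989.]
```

```bash
python3 -m inch '[[-1,-2.5,-1,3,0]]'; python3 bt.py .002;  python3 -m inch '[[-1,-1,0,3,0]]'; python3 bt.py .002
python3 - <<'E'
from wl import *
p=look("w22"); q=shot("side"); cv2.imwrite("pics/s22.png",cv2.resize(q["frame"][280:440,80:300,::-1],None,fx=3.5,fy=3.5,interpolation=cv2.INTER_CUBIC))
E
```

```text
clock: 45.48
position: [0.5495, 0.3129, 0.0402]
ee_rot: [-0.065, 0.894, 0.441, -0.036]
contact_force: [-0.6, 0.9, -2.3]
width: 0.0514
bottle underside centre [0.547  0.3129 0.0047] axis*1000 [ 53. -12. 999.]
shift tool mm [-1.  -0.4  2.8]  world [-1.3 -0.3 -2.7]
t 45.48 sum 5.19 q4 7.76 pos [0.55  0.313 0.04 ] z [-121.   85. -989.]
clock: 45.57
position: [0.5486, 0.3125, 0.0381]
ee_rot: [-0.065, 0.894, 0.441, -0.035]
contact_force: [-0.0, 0.4, -1.4]
width: 0.0509
bottle underside centre [0.5461 0.3126 0.0026] axis*1000 [ 52. -13. 999.]
shift tool mm [-0.2 -0.2  0.6]  world [-0.4  0.  -0.6]
t 45.57 sum 5.13 q4 7.79 pos [0.549 0.313 0.038] z [-120.   86. -989.]
```

View pics/s22.png

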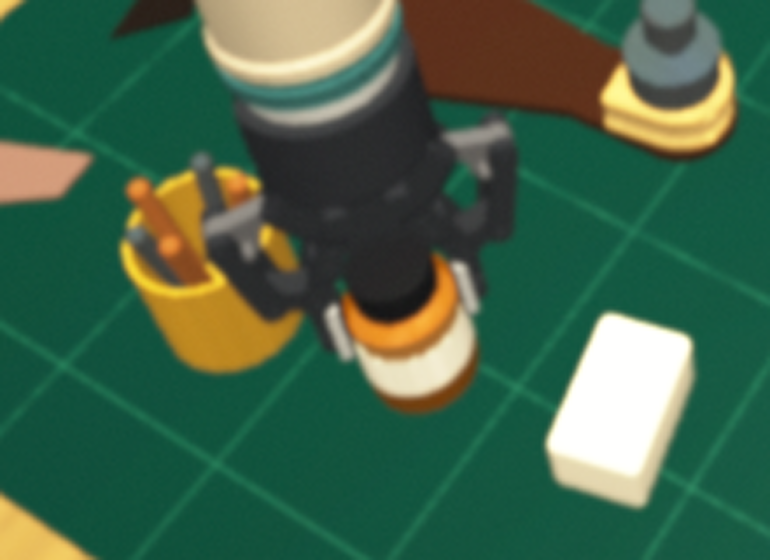

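```bash
python3 -m inch '[[-1,-0.5,0,3,0]]'; python3 bt.py .0;  python3 -m inch '[[-1,-0.3,0,2.5,0]]'; python3 bt.py .0
```

```text
clock: 45.75
position: [0.5477, 0.313, 0.036]
ee_rot: [-0.066, 0.894, 0.441, -0.035]
contact_force: [-3.4, 0.7, 21.8]
width: 0.0506
bottle underside centre [5.451e-01 3.131e-01 4.000e-04] axis*1000 [ 52. -14. 999.]
shift tool mm [-0.   0.8  0.3]  world [ 0.6 -0.5 -0.4]
t 45.75 sum 5.15 q4 7.91 pos [0.548 0.313 0.036] z [-121.   87. -989.]
clock: 45.83
position: [0.5474, 0.3132, 0.0359]
ee_rot: [-0.066, 0.894, 0.441, -0.034]
contact_force: [-3.2, -4.3, 15.5]
width: 0.0508
bottle underside centre [5.449e-01 3.134e-01 4.000e-04] axis*1000 [ 51. -15. 999.]
shift tool mm [-0.1  1.1  0.2]  world [ 0.8 -0.8 -0.4]
t 45.83 sum 5.08 q4 7.94 pos [0.547 0.313 0.036] z [-120.   88. -989.]
```

```bash
python3 -m inch '[[-1,0,0.8,-0.5,0],[0.25,0,0,0,0],[0.35,0,0,0,0],[0.45,0,0,0,0],[0.45,0,0,0,0]]'; python3 tl.py
python3 - <<'E'
from wl import *
T=tool(); print("vertical up in tool",(T[:3,:3].T@[0,0,1]).round(3))
p=look("w23"); q=shot("side"); cv2.imwrite("pics/s23.png",cv2.resize(q["frame"][280:440,80:300,::-1],None,fx=3.5,fy=3.5,interpolation=cv2.INTER_CUBIC))
E
```

```text
clock: 46.25
position: [0.5493, 0.3133, 0.0383]
ee_rot: [-0.066, 0.894, 0.441, -0.032]
contact_force: [0.6, -0.2, 0.3]
width: 0.062
t 46.25 sum 4.86 q4 7.95 pos [0.549 0.313 0.038] z [-116.   89. -989.]
vertical up in tool [ 0.    -0.147 -0.989]
```

View pics/s23.png

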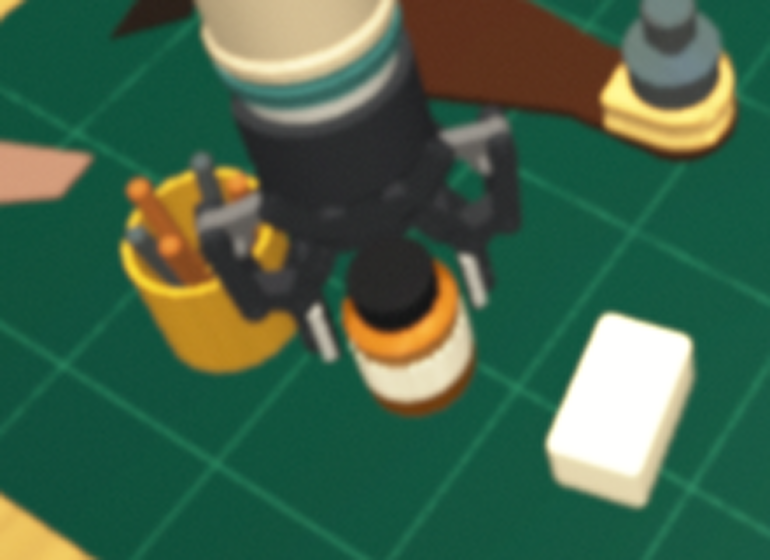

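View pics/w23.png

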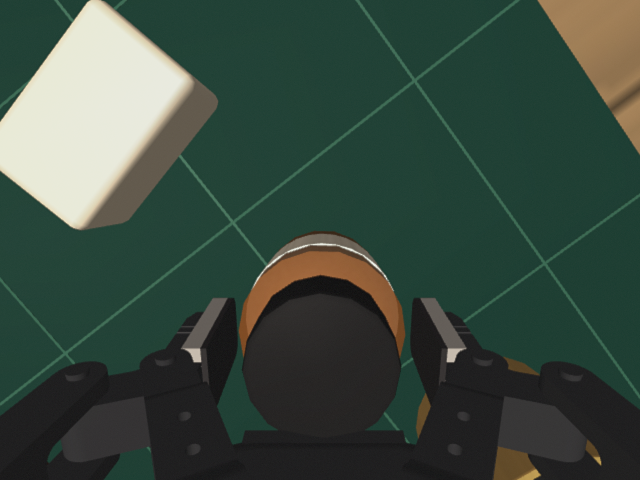

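```bash
python3 -m inch '[[0.45,0,-1.5,-10,0],[0.45,0,-3,-20,0],[0.45,0,-4,-28,0],[0.45,0,-5,-35,0],[0.45,0,-5,-35,0],[0.45,0,-5,-35,0],[0.45,0,0,-20,0],[0.45,0,0,0,0]]'; python3 tl.py
python3 - <<'E'
from wl import *
p=look("w24"); q=shot("side"); cv2.imwrite("pics/s24.png",q["frame"][:,:,::-1]); q=shot("top"); cv2.imwrite("pics/t24.png",q["frame"][:,:,::-1])
E
```

```text
clock: 47.02
position: [0.5502, 0.3106, 0.2315]
ee_rot: [-0.066, 0.894, 0.441, -0.037]
contact_force: [-0.1, 1.6, 0.6]
width: 0.0619
t 47.02 sum 5.18 q4 7.04 pos [0.55  0.311 0.231] z [-124.   87. -988.]
```

View pics/s24.png

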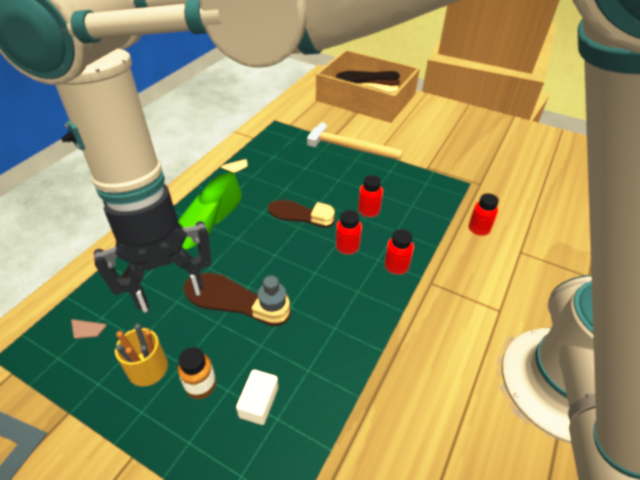

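View pics/t24.png

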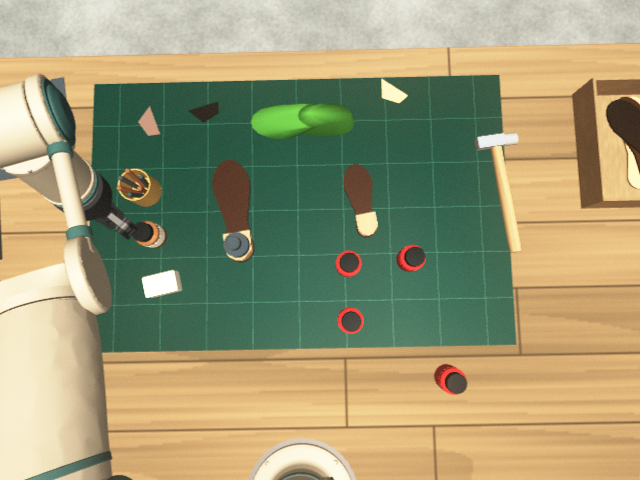

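View pics/w24.png

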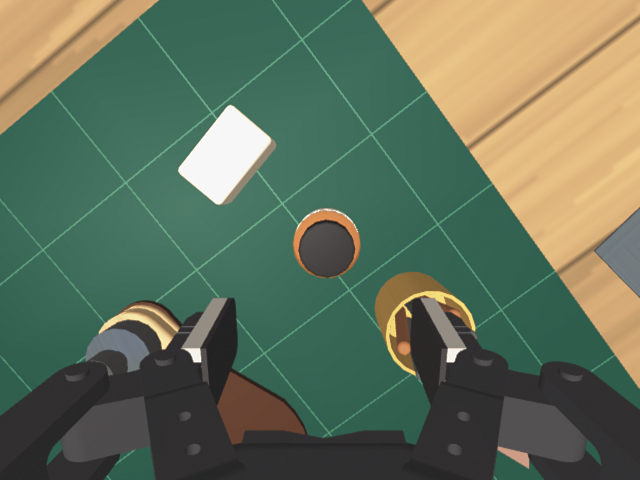

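All four placements look right in the side and top views. I measure the bottle against the tin–wax line.

Run:
```python
from wl import *
p=shot("wrist"); q=shot("side")
f=p["frame"].astype(int)
dark=((f.max(2)<75)&(f[:,:,1]-f[:,:,0]<8)).astype(np.uint8); n,l,st,ce=cv2.connectedComponentsWithStats(dark); k=l[248,327]; print("cap",st[k],ce[k])
c=max(cv2.findContours((l==k).astype(np.uint8),cv2.RETR_EXTERNAL,cv2.CHAIN_APPROX_NONE)[0],key=len); e=cv2.fitEllipse(c); print(e)
b=onz(p,e[0],.09); print("bottle wrist",b)
m=seg(p,(225,155)); print(cv2.boundingRect(m.astype(np.uint8)))
w=((f.min(2)>120)).astype(np.uint8); n,l,st,ce=cv2.connectedComponentsWithStats(w); wm=l==l[155,225]; print(cv2.boundingRect(wm.astype(np.uint8)))
B=np.array([[-.0225,-.035],[.0225,-.035],[.0225,.035],[-.0225,.035]])
r=fit([(p,wm)],prism(B,0,.04),(.4432,.2895,.222)); print("wax",r)
# side: bottle body from marks
s=mark_of(q,"bottle_c"); print([(np.round(a["point"],1).tolist(),round(a["confidence"],2)) for a in s]); print("expected px bottle_c",proj(q,[[.5457,.3126,.045],[b[0],b[1],.045]]).round(1))
fs=q["frame"].astype(int); d=(fs.max(2)<60).astype(np.uint8); d[:, :175]=0; d[:,215:]=0; n,l,st,ce=cv2.connectedComponentsWithStats(d[340:380]); print(st[1:],ce[1:]+[0,340]); print(proj(q,[[.5457,.3126,.09],[.5457,.3126,.066]]))
```

```text
cap [     0      0    640    480 253948] [320.16762487 203.1697631 ]
((321.8966979980469, 188.95062255859375), (438.169677734375, 783.9389038085938), 90.54692840576172)
bottle wrist [0.50775788 0.33559275 0.09      ]
(181, 108, 100, 101)
(181, 107, 95, 102)
wax (array([0.44260595, 0.29079789, 0.21368379]), np.float64(0.12654101852449495))
[([250.4, 401.0], 0.85), ([228.7, 344.6], 0.8), ([194.5, 369.5], 0.73), ([211.9, 485.6], 0.72), ([372.0, 193.0], 0.59), ([402.5, 260.4], 0.58)]
expected px bottle_c [[197.5 371.1]
 [206.9 393.4]]
[[179   7  25  27 522]] [[191.40229885 360.13409962]]
[[192.58398094 357.02818959]
 [195.26319547 364.69803148]]
```

Run:
```python
from wl import *
p=shot("wrist"); f=p["frame"].astype(int); print(f[248,327],f[300,330])
d=((f[:,:,1]-f[:,:,0]<8)).astype(np.uint8); d[:200]=0; d[285:]=0; d[:,:285]=0; d[:,370:]=0
n,l,st,ce=cv2.connectedComponentsWithStats(d); body=l==l[248,327]; print("bottle sil",cv2.boundingRect(body.astype(np.uint8)))
cap=(body&(f[:,:,0]-f[:,:,2]<15)&(f.max(2)<75)).astype(np.uint8); n,l,st,ce=cv2.connectedComponentsWithStats(cap); k=l[248,327]; print(st[k],ce[k])
b=onz(p,(327,249),.09)
A=np.linspace(0,2*np.pi,40); C=lambda r:np.c_[r*np.cos(A),r*np.sin(A)]
X=np.vstack([prism(C(.026),0,.062),prism(C(.02),.062,.09)])
r=fit([(p,body)],X,(b[0],b[1],0)); print("bottle fit",r)
v=r[0][:2]; w=np.array([.4432,.2895]); t=np.array([.648,.3358]); u=(t-w)/np.linalg.norm(t-w); d=v-w
print("along",d@u,"of",np.linalg.norm(t-w),"off line",np.cross(u,d))
```

```text
[79 75 73] [ 56 104  85]
bottle sil (298, 213, 70, 72)
[     0      0    640    480 305671] [319.40750022 239.39505547]
bottle fit (array([0.54709662, 0.31354631, 0.05799749]), np.float64(0.019389836941909544))
along 0.1066416251410599 of 0.20996840238473982 off line 0.000544227720174751<stdin>:11: DeprecationWarning: Arrays of 2-dimensional vectors are deprecated. Use arrays of 3-dimensional vectors instead. (deprecated in NumPy 2.0)
```

Run:
```python
from wl import *
p=look("w25"); f=p["frame"].astype(int)
d=((f[:,:,1]-f[:,:,0]<8)).astype(np.uint8); d[:195]=0; d[297:]=0; d[:,:270]=0; d[:,375:]=0
n,l,st,ce=cv2.connectedComponentsWithStats(d,connectivity=4); body=l==l[248,327]; print("bottle sil",cv2.boundingRect(body.astype(np.uint8)),body.sum())
d=((f[:,:,1]-f[:,:,0]<15)).astype(np.uint8); d[220:]=0; n,l,st,ce=cv2.connectedComponentsWithStats(d,connectivity=4); wm=l==l[155,225]; print("wax",cv2.boundingRect(wm.astype(np.uint8)))
b=onz(p,(327,249),.09)
A=np.linspace(0,2*np.pi,40); C=lambda r:np.c_[r*np.cos(A),r*np.sin(A)]
X=np.vstack([prism(C(.026),0,.062),prism(C(.02),.062,.09)])
r=fit([(p,body)],X,(b[0],b[1],0)); print("bottle fit",r)
B=np.array([[-.0225,-.035],[.0225,-.035],[.0225,.035],[-.0225,.035]])
rw=fit([(p,wm)],prism(B,0,.04),(.4432,.2895,.222)); print("wax",rw)
for w,yw in((np.array([.4432,.2895]),.2221),(rw[0][:2],.2221)):
    u=np.array([np.cos(yw),np.sin(yw)]); d=r[0][:2]-w; print("along",(d@u).round(4),"of .105; off line",(u[0]*d[1]-u[1]*d[0]).round(4))
```

```text
bottle sil (298, 213, 70, 72) 3895
wax (182, 108, 100, 102)
bottle fit (array([0.54699898, 0.31352331, 0.01078542]), np.float64(0.02008438285163472))
wax (array([0.44230085, 0.29086427, 0.19997843]), np.float64(0.03947649344549298))
along 0.1065 of .105; off line 0.0006
along 0.1071 of .105; off line -0.001
```

View pics/w25.png

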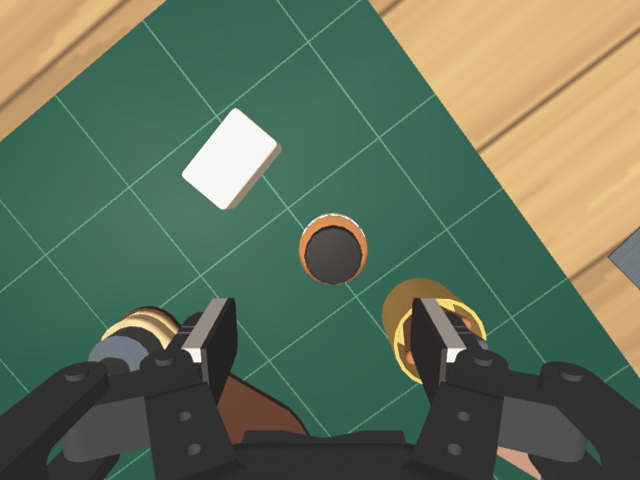

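The bottle is 1.5–2 mm from the midpoint and about 1 mm off the line. Everything stands and the arm is clear, so I hand in.

```bash
python3 -c "
from rig import manip
print(manip.sign_off(), manip.get_state()['clock'])"
```

```text
the job is handed in; nothing more can be done
the job is handed in; nothing more can be done
```

The job is handed in, well inside the time limit: the arm's clock read about 47 s when it came clear of the bottle. It gave no verdict.

| Item | Last check |
|---|---|
| Large heel block on the large sole | 0.1 mm and 0.3° off its target when set down. Its front edge was seen again in place after the weight was set on it. |
| Small heel block on the small sole | 0.3 mm and 0.6° off its target. |
| Iron weight on the large heel block | Upright, about 1.5 mm from the middle, towards the toe. |
| Glue bottle between the tin and the wax | Upright, 1.5–2 mm from the midpoint on the tin's side, about 1 mm off the line. |

The last top and side pictures showed all four in place. The foot form, the hammer and the red bottles were where they had been, and the arm was touching nothing.

**What did not go cleanly:**
- **Tool tilt:** it drifted as the arm moved, up to about 10°, and the rows cannot correct it. I set the weight and the bottle down leaning about 3° and let them settle upright on release.
- **Weight slip:** its first touch on the heel block pushed the weight about 3 mm aside. I moved it back before letting go.
- **Contact force:** the highest wrist force I read was about 44 N, against the 120 N limit. That was while pressing the large block onto its sole.
- **Fits that disagreed:** the wrist camera put the wax block about 1.6 mm from where the top and side views did. One automatic fit of the bottle's cap failed, so I measured the bottle from its outline instead.

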